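Put the washing-up things back beside the sink

ROBOT

A 7-joint arm with a two-finger parallel gripper is mounted at the origin on the work surface. World frame = base frame: x ahead of the robot, y to its left, z up, the work surface at z = 0. Lengths are in m, angles in rad, forces in N, time in s.
With the tool pointing down it reaches from about 0.4 to 0.875 m from the base axis. Payload 19.3 kg.
Tool frame: the origin (TCP) lies on the centre line of the jaws, within the pads' length; the fingertips stand 25 mm ahead of it and the grasp point (between the pads) lies 6 mm ahead of it (tips_ahead is the distance from the TCP to the fingertips, in m); z points along the fingers, y is the direction in which the jaws open and shut (so a half turn about z gives the same grasp; the last joint's range is limited). The gripper opens to 85 mm and grips with 20 to 120 N. Pads are 22 mm wide; open, the fingers measure 114 mm over their backs; the gripper's body (76 mm by 85 mm) begins 54 mm behind the grasp point. The pads swing forward as they close: fully open they stand 13 mm farther back than shut.
Start: joints at [1.14, 0.521, -0.036, 1.599, 0.021, 1.021, -0.113], TCP at [0.221, -0.585, 0.226] pointing down, gripper open.
Joint ranges: [-2.91, 2.91], [-0.3, 2.13], [-1.5, 1.42], [0.17, 2.43], [-1.26, 4.41], [0.16, 1.93], [-2.52, 2.52]. Speed limits (rad/s): [1.89, 1.89, 2.39, 2.39, 3.01, 3.01, 3.01].

INTERFACE

Orientations are given as [roll, pitch, yaw] about the fixed x, y, z axes, in that order (R = Rz(yaw) Ry(pitch) Rx(roll)).
In Python, from workcell import observe, grab_frame, job_done, outline_of, tips_ahead gives the robot as it stands. The module is installed in compiled form; this text tells all that it offers.
- The arm moves only by the tool move_arm, never from a script. Its argument "motion" is a list of rows, each a list of 2 entries, a list of its own where there are three numbers: the shift along the world's x, y, z in mm, then the turn, a rotation vector about the world's x, y, z in rad. A call has 1 to 12 rows; each row is the pose to reach, as a shift and turn from the pose commanded when the call began; what a row does not reach only later rows make up. A row lasts 1/8 s, in which the tool goes at most 62.5 mm and 10.7 degrees, less where a joint would pass 70% of its speed; a pose out of reach is approached as far as the arm can. A call with a gripper value outside its range is refused whole. "jaw" is the finger opening in mm, from 0 to 85.4, set as the call begins (left out, the last holds). The fingers move at their own pace and stop on an object; "grip_force" is the grip in N (left out, the last holds). Time passes only in rows, so rows that repeat a pose let the fingers close. It gives the time, the measured TCP pose, the force and the opening at its end, in the units of the state.
- observe(): the state, without advancing time (a new reading comes with each control period).
- grab_frame(name): name is "scene" or "top" or "wrist"; returns a dict with "frame" (420x560x3 uint8, red, green, blue), "fx", "fy", "cx", "cy" (pixels), "dist" ([k1, k2, p1, p2, k3] as OpenCV has them; the pictures are not rectified), "T" (4x4, takes a point from camera to world coordinates); the wrist camera has in their place "mount" (4x4, takes a point from camera to tool coordinates, whose origin is the TCP and whose axes are the flange's). Camera axes: x right, y down, z forward; pixel columns grow to the right and rows downward; lengths in m; the calibration is good to about 2 mm. A picture is of the moment at which its call begins: read the wrist's pose just before it. There is no depth.
- job_done(): hands the job in, once; it reports no verdict.
Trained networks look in the newest picture that a camera, given by its name, has taken for a name from the list of things; names that differ only in an ending like _2 or _b are one class to them, and where a whole thing is asked for, a point or a joint stands for the part that bears it (a point fixed in the world has none). Each returns a list of dicts, best first, with "score" (0 to 1); they miss things now and then, are a little off and sometimes report something else, mostly with a low value. They report only what shows in the picture. A call takes as long as a camera call. They do not tell look-alikes from the thing itself.
- outline_of(label, camera): "pixels" (420x560 bool, what is visible of it) and "pixel" ([column, row] in pixels, amid what is visible of it).
The state is a dict: "clock": time; "qpos": joint angles; "qd": joint speeds; "joint_efforts": joint torques, N m; "position": TCP position; "tool_rot": TCP orientation; "force": force on the tool from outside, world axes, zero at the start; "moment": the same for the moment, N m; "grip_width": finger opening in m.
Only numpy, scipy, OpenCV 4.12 (cv2) and the standard library are available. Lean on these libraries where they do the work, as an engineer would, in place of code of your own. Each camera call takes 0.05 s, during which the arm holds its last target.

TASK

The plumber has finished, so please put the washing-up things back beside the sink. The detergent bottle stands in the wire caddy between the tablet box and the powder can (nudge those two apart to make room, without tipping them over); the wooden soap dish goes in the middle of whichever half of the stone mat is nearer the caddy, with the bar of soap centred on top of it lying lengthwise along it, and the steel tumbler stands, still mouth down, in the middle of the mat's other half. Let go of everything, and leave the mug and the herb pot where they are.

Things in the scene. Friction and masses are not known exactly. Their poses are not given: they have to be found in the camera images.
- caddy: Fixed black wire basket, 92 mm (x) by 228 mm (y) outside, 84 by 220 mm inside, rim 62 mm and floor 10 mm above the counter. Origin: centre of its underside; its long way is its y axis. Tablet box and powder can stand in it, one towards each end (either way round), 34 to 48 mm apart, too close for the bottle, with 30 to 42 mm free beyond each.
- mat: Fixed light-grey stone drying mat, a flat slab 110 mm (x) by 260 mm (y), 9 mm thick, a field of fine grooves on each half. Origin: centre of its underside; its long way is its y axis; the middles of its halves lie at y = +65 and -65 mm, x = 0. It lies left or right of the caddy.
- tablet_box: Loose white upright box with a grey lid, 60 mm (x) by 50 mm (y), 85 mm tall, about 0.15 kg, standing in the caddy. Origin: centre of its underside. Slides easily on the caddy floor.
- powder_can: Loose round scouring-powder can with a white top, 58 mm across, 90 mm tall, about 0.18 kg, standing in the caddy. Origin: centre of its underside. Slides easily on the caddy floor.
- bottle: Loose upright detergent bottle, round body 60 mm across up to 118 mm high, then a sloping shoulder up to 148 mm, then a white round cap 28 mm across from 148 to 185 mm high; about 0.32 kg. Origin: centre of its underside. Can be held by the cap.
- soap_dish: Loose slatted wooden soap dish with a flat top and no rim, 66 mm (x) by 104 mm (y), 22 mm high, 0.09 kg. Five slats run along its y axis on two cross runners that lie inside its outline. Origin: centre of its underside.
- soap: Loose cream-coloured bar of soap, 50 mm (x) by 80 mm (y), 26 mm high, about 0.1 kg; its long way is its y axis. Origin: centre of its underside.
- tumbler: Loose steel tumbler standing mouth down, 66 mm across at the mouth (now its foot), narrowing to 55 mm at the top, 85 mm tall, 0.09 kg. Origin: centre of the end it stands on, z up through it.
- mug: Bystander: white mug 80 mm across and 92 mm tall with a handle at its +y side, at the left edge of the work. Leave alone. Origin: centre of its underside.
- herb_pot: Bystander: small terracotta pot with green herbs, 86 mm across, 72 mm tall without the leaves (150 mm with), at the right edge of the work. Leave alone. Origin: centre of its underside.
Not all that is in view belongs to the job. Several things have the shape of the soap_dish; the one meant has the colours described above. Leave any pink look-alike of the tablet_box alone.

How it is judged:
By the outcome, as a careful person would: the job done as asked, in the order asked, and still so for the second after the job is handed in, with the robot touching nothing.
It also fails if it takes over 131 s, if anything falls off the work surface, if the arm or the gripper's body presses on something with over 40 N, if the wrist force passes 120 N, or if a joint passes its speed limit or range.

## Working session

There is one attempt and no reset: what is moved stays moved. The work goes in short steps, Python scripts to look and compute and a tool call to move; the robot and the scene stay as the last step left them, time stands still between calls to the robot, and variables do not carry over. Pictures are saved under pics/ and viewed, and the job is handed in when it is done.

Besides the shell and the picture viewer there is one more tool, called after ">>>" as name([rows], argument=value, ...), one row to a line, values as JSON. move_arm: Moves the arm, as the interface text tells. Its arguments: {"type":"object","properties":{"motion":{"type":"array"},"jaw":{"type":"number"},"grip_force":{"type":"number"}},"required":["motion"]}

```bash
mkdir -p pics; python3 - <<'E'
from workcell import *
import cv2,numpy as np
s=observe();print({k:np.round(v,3).tolist() for k,v in s.items()},tips_ahead if not callable(tips_ahead) else tips_ahead())
for n in ["scene","top","wrist"]:
    f=grab_frame(n);cv2.imwrite(f"pics/{n}0.png",f["frame"][:,:,::-1])
    print(n,f["fx"],f["fy"],f["cx"],f["cy"],np.round(f["dist"],4),np.round(f.get("T",f.get("mount")),4).tolist())
E
```

```text
{'clock': 0.0, 'qpos': [1.14, 0.522, -0.036, 1.6, 0.021, 1.021, -0.113], 'qd': [0.0, 0.0, -0.002, -0.0, -0.0, 0.0, -0.002], 'joint_efforts': [-0.002, -92.708, 1.979, -36.992, 0.018, 0.008, -0.0], 'position': [0.22, -0.584, 0.225], 'tool_rot': [-3.14, 0.0, 0.361], 'force': [-0.006, -0.069, -0.116], 'moment': [0.0, 0.016, -0.026], 'grip_width': 0.086} 0.025
scene 484.805558788073 484.805558788073 281.49232493551585 224.88518145928893 [-0.1243  0.      0.      0.      0.    ] [[0.2505, 0.5993, -0.7603, 1.5456], [0.9681, -0.1548, 0.197, -0.2885], [0.0004, -0.7854, -0.619, 0.8962], [0.0, 0.0, 0.0, 1.0]]
top 405.1179645733597 405.1179645733597 281.28950017679307 206.07374283653556 [-0.1202  0.      0.      0.      0.    ] [[-0.0095, -0.9938, 0.1106, 0.3798], [-1.0, 0.0094, -0.002, -0.0081], [0.0009, -0.1106, -0.9939, 1.0581], [0.0, 0.0, 0.0, 1.0]]
wrist 373.59380054412264 373.59380054412264 276.3864507819235 213.7236884544905 [0.0016 0.     0.     0.     0.    ] [[0.0, -0.9586, -0.2847, 0.073], [1.0, 0.0002, -0.0004, -0.0007], [0.0004, -0.2847, 0.9586, -0.1488], [0.0, 0.0, 0.0, 1.0]]
```

View pics/scene0.png

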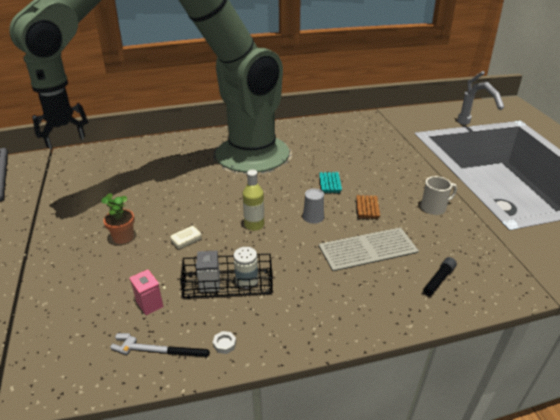

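View pics/top0.png

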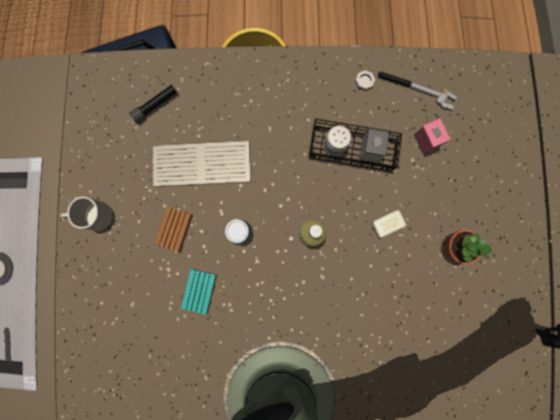

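The wooden dish is the brown one at top-image (173,230); the teal one and the pink box are decoys. The mat lies left of the caddy.

```bash
cat > h.py <<'E'
import numpy as np,cv2
from scipy.optimize import minimize
from workcell import *
from scipy.spatial.transform import Rotation as R
def circ(r,z,n=40):
    a=np.linspace(0,2*np.pi,n,endpoint=False);return np.c_[r*np.cos(a),r*np.sin(a),np.full(n,z)]
def box(a,b,z0,z1): return np.array([[sx*a/2,sy*b/2,z] for sx in(-1,1) for sy in(-1,1) for z in(z0,z1)])
M={'caddy':box(.092,.228,0,.062),'mat':box(.110,.260,0,.009),'tablet_box':box(.06,.05,0,.085),
'powder_can':np.r_[circ(.029,0),circ(.029,.09)],
'bottle':np.r_[circ(.03,0),circ(.03,.118),circ(.014,.148),circ(.014,.185)],
'soap_dish':box(.066,.104,0,.022),'soap':box(.05,.08,0,.026),'tumbler':np.r_[circ(.033,0),circ(.0275,.085)],
'mug':np.r_[circ(.04,0),circ(.04,.092)],'herb_pot':np.r_[circ(.03,0),circ(.043,.072)]}
def camT(f):
    if 'T' in f: return f['T']
    return None
def proj(f,T,P):
    Ti=np.linalg.inv(T);p,_=cv2.projectPoints(np.ascontiguousarray(P@Ti[:3,:3].T+Ti[:3,3]),np.zeros(3),np.zeros(3),np.array([[f['fx'],0,f['cx']],[0,f['fy'],f['cy']],[0,0,1.]]),np.array(f['dist']));return p[:,0]
def ray(f,T,px):
    u=cv2.undistortPoints(np.array(px,float).reshape(-1,1,2),np.array([[f['fx'],0,f['cx']],[0,f['fy'],f['cy']],[0,0,1.]]),np.array(f['dist']))[:,0]
    d=np.c_[u,np.ones(len(u))]@T[:3,:3].T;return T[:3,3],d
def onplane(f,T,px,z):
    o,d=ray(f,T,px);return o+d*((z-o[2])/d[:,2])[:,None]
def wristT(f,s):
    T=np.eye(4);T[:3,:3]=R.from_euler('xyz',s['tool_rot']).as_matrix();T[:3,3]=s['position'];return T@f['mount']
def place(P,x,y,yaw,z):
    c,s=np.cos(yaw),np.sin(yaw);return np.c_[P[:,0]*c-P[:,1]*s+x,P[:,0]*s+P[:,1]*c+y,P[:,2]+z]
S=8
def sil(f,T,P,parts=None):
    m=np.zeros((420,560),np.uint8)
    h=cv2.convexHull(proj(f,T,P).astype(np.float32))
    cv2.fillConvexPoly(m,np.round(h*16).astype(np.int32),255,lineType=cv2.LINE_AA,shift=4);return m/255.
def sils(f,T,label,x,y,yaw,z):
    P=M[label]
    if label=='bottle':
        return np.maximum(np.maximum(sil(f,T,place(P[:80],x,y,yaw,z)),sil(f,T,place(P[40:120],x,y,yaw,z))),sil(f,T,place(P[80:],x,y,yaw,z)))
    return sil(f,T,place(P,x,y,yaw,z))
def fit(label,views,x0,z=0,yaw=True):
    # views list of (f,T,mask)
    def c(v):
        t=0
        for f,T,m in views:
            s=sils(f,T,label,v[0]/100,v[1]/100,v[2]/10 if yaw else 0,z);t+=1-np.minimum(s,m).sum()/np.maximum(s,m).sum()
        return t/len(views)
    best=None
    for y0 in ([x0[2],x0[2]+.5,x0[2]-.5,x0[2]+1] if yaw else [0]):
        v0=np.array([x0[0]*100,x0[1]*100,y0*10])
        r=minimize(c,v0,method='Nelder-Mead',options=dict(initial_simplex=v0+np.array([[0,0,0],[1.5,0,0],[0,1.5,0],[0,0,2]]),xatol=.01,fatol=1e-4,maxiter=200))
        if best is None or r.fun<best.fun: best=r
    return best.x[0]/100,best.x[1]/100,best.x[2]/10,best.fun
E
cat > m0.py <<'E'
from h import *
F={n:grab_frame(n) for n in("top","scene")}
img={n:F[n]['frame'][:,:,::-1].copy() for n in F}
for l,z in [('caddy',0),('mat',0),('tablet_box',.01),('powder_can',.01),('bottle',0),('soap_dish',0),('soap',0),('tumbler',0),('mug',0),('herb_pot',0)]:
    o={n:outline_of(l,n) for n in F}
    for n in F: print(l,n,[(round(q['score'],2),np.round(q['pixel']).tolist(),int(q['pixels'].sum())) for q in o[n]])
    np.save(f'/tmp/{l}.npy',{n:[q['pixels'] for q in o[n]] for n in o},allow_pickle=True)
E
python3 m0.py
```

```text
caddy top [(0.77, [361.0, 161.0], 793)]
caddy scene [(0.65, [227.0, 280.0], 1001)]
mat top [(0.59, [198.0, 163.0], 3853)]
mat scene [(0.94, [366.0, 249.0], 2500), (0.65, [366.0, 208.0], 493)]
tablet_box top [(0.82, [375.0, 144.0], 731), (0.81, [431.0, 134.0], 776), (0.26, [171.0, 231.0], 1047)]
tablet_box scene [(0.72, [148.0, 290.0], 1019), (0.69, [207.0, 270.0], 779), (0.23, [435.0, 195.0], 993)]
powder_can top [(0.66, [336.0, 143.0], 603)]
powder_can scene [(0.61, [249.0, 265.0], 813)]
bottle top [(0.55, [314.0, 232.0], 510)]
bottle scene [(0.56, [254.0, 201.0], 990)]
soap_dish top [(0.76, [200.0, 290.0], 1066), (0.71, [173.0, 231.0], 984)]
soap_dish scene [(0.84, [366.0, 208.0], 454), (0.66, [330.0, 180.0], 417)]
soap top [(0.91, [388.0, 223.0], 598)]
soap scene [(0.86, [184.0, 235.0], 423)]
tumbler top [(0.67, [240.0, 234.0], 538)]
tumbler scene [(0.85, [311.0, 205.0], 657)]
mug top [(0.56, [88.0, 213.0], 1209), (0.25, [352.0, 151.0], 1268)]
mug scene [(0.86, [434.0, 196.0], 964)]
herb_pot top [(0.82, [465.0, 247.0], 1201)]
herb_pot scene [(0.67, [120.0, 220.0], 1104)]
```

```bash
python3 -c "
from workcell import *;print(observe()['clock'])"
```

```text
1.25
```

```bash
cat > m1.py <<'E'
from h import *
F={n:grab_frame(n) for n in("top","scene")}
np.save('/tmp/F.npy',F,allow_pickle=True)
img={n:F[n]['frame'][:,:,::-1].copy() for n in F}
pick={'soap_dish':(1,0)}
for l,z in [('caddy',0),('mat',0),('tablet_box',.01),('powder_can',.01),('bottle',0),('soap_dish',0),('soap',0),('tumbler',0),('mug',0)]:
    d=np.load(f'/tmp/{l}.npy',allow_pickle=True).item()
    it,is_={'soap_dish':(1,0),'tablet_box':(0,1)}.get(l,(0,0))
    mk={'top':d['top'][it],'scene':d['scene'][is_]}
    if l=='caddy':
        mk={n:cv2.fillConvexPoly(np.zeros((420,560),np.uint8),cv2.convexHull(np.argwhere(m)[:,::-1].astype(np.int32)),1) for n,m in mk.items()}
    V=[(F[n],F[n]['T'],mk[n].astype(float)) for n in F]
    c=np.argwhere(mk['top']).mean(0)[::-1]
    p=onplane(F['top'],F['top']['T'],[c],z+M[l][:,2].max()/2)[0]
    yw=l in('caddy','mat','tablet_box','soap_dish','soap')
    for nm,vv in (('both',V),('top',V[:1]),('scene',V[1:])):
        r=fit(l,vv,[p[0],p[1],0],z,yw); print(l,nm,np.round(r,4))
        if nm=='both':
            for n in F:
                s=sils(F[n],F[n]['T'],l,*r[:3],z)
                cs,_=cv2.findContours((s>.5).astype(np.uint8),cv2.RETR_EXTERNAL,cv2.CHAIN_APPROX_NONE);cv2.drawContours(img[n],cs,-1,(0,0,255),1)
for n in F: cv2.imwrite(f'pics/{n}_fit.png',cv2.resize(img[n][60:330,60:500] if n=='top' else img[n][140:360,80:480],None,fx=1.8,fy=1.8,interpolation=cv2.INTER_CUBIC))
E
python3 m1.py
```

```text
caddy both [ 0.6494 -0.2008 -0.1607  0.0818]
caddy top [ 0.6503 -0.2015 -0.165   0.1131]
caddy scene [ 0.6499 -0.2    -0.1611  0.0495]
mat both [0.6129 0.2063 0.0276 0.0861]
mat top [0.614  0.2045 0.0179 0.0774]
mat scene [0.6107 0.2072 0.0509 0.0892]
tablet_box both [ 0.645  -0.2455 -0.1099  0.1627]
tablet_box top [ 0.6454 -0.2478 -0.288   0.1178]
tablet_box scene [ 0.6381 -0.2443 -0.093   0.1731]
powder_can both [ 0.6553 -0.1519  0.0283  0.1405]
powder_can top [ 0.6553 -0.1524 -0.0018  0.1297]
powder_can scene [ 0.6538 -0.1505  0.0635  0.1474]
bottle both [ 0.4209 -0.0821 -0.0074  0.1623]
bottle top [ 0.4218 -0.0819  0.0764  0.1878]
bottle scene [ 0.4141 -0.0809  0.0269  0.1342]
soap_dish both [0.4386 0.2748 1.1818 0.2179]
soap_dish top [0.44   0.2746 1.2814 0.1658]
soap_dish scene [0.4259 0.2801 1.1949 0.2564]
soap both [ 0.4466 -0.2875  0.3385  0.2258]
soap top [ 0.4468 -0.2872  0.355   0.1589]
soap scene [ 0.4434 -0.2884  0.0727  0.2703]
tumbler both [0.4286 0.0989 0.0192 0.1063]
tumbler top [ 0.4281  0.0977 -0.0515  0.1124]
tumbler scene [0.4266 0.1015 0.013  0.0866]
mug both [0.4774 0.4858 0.149  0.1121]
mug top [0.4773 0.4846 0.0066 0.1064]
mug scene [0.4785 0.4852 0.1575 0.1162]
```

View pics/top_fit.png

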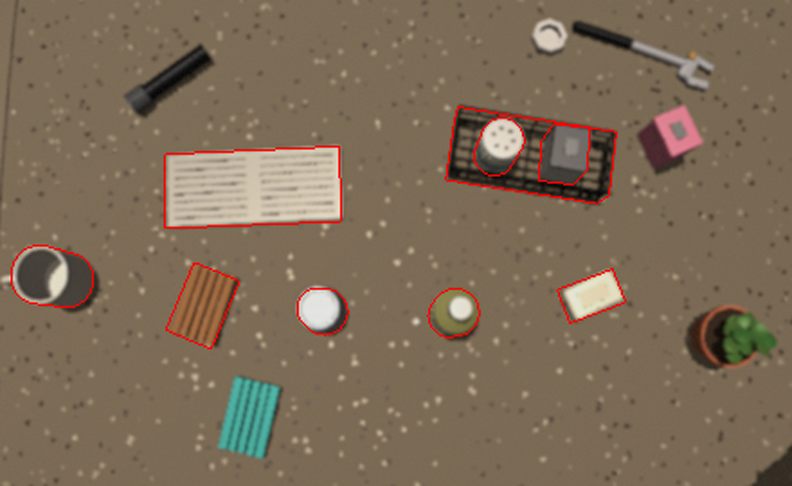

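View pics/scene_fit.png

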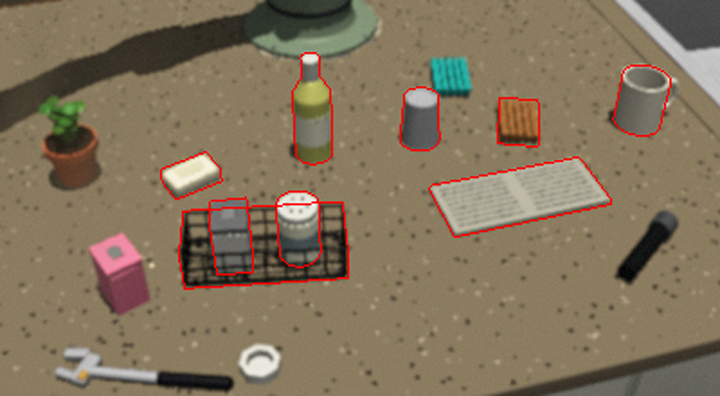

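The fits match the pictures: the mat is centred at about (0.613, 0.206) and the caddy at (0.650, -0.200). The gap between box and can is about 40 mm, which fits the 34–48 mm given. Next I'll hover over the caddy with the jaws shut along its long axis.

>>> move_arm([
  [[20,20,60],[0,0,0]],
  [[60,50,84],[0,0,-0.1]],
  [[429,384,84],[0,0,-0.52]],
  [[429,384,84],[0,0,-0.52]],
  [[429,384,84],[0,0,-0.52]],
  [[429,384,84],[0,0,-0.52]],
  [[429,384,84],[0,0,-0.52]],
  [[429,384,84],[0,0,-0.52]],
  [[429,384,84],[0,0,-0.52]],
  [[429,384,84],[0,0,-0.52]],
  [[429,384,84],[0,0,-0.52]],
  [[429,384,84],[0,0,-0.52]],
], jaw=0, grip_force=30)

```text
clock: 2.85
position: [0.6496, -0.2005, 0.3092]
tool_rot: [3.141, 0.001, -0.158]
force: [-0.6, -1.0, 0.3]
grip_width: 0.0002
```

```bash
cat > w.py <<'E'
from h import *
import sys
# usage: w.py tag label:x,y,yaw,z ...   ; draws model at given pose on wrist image; fits if label ends with !
s=observe();f=grab_frame('wrist');T=wristT(f,s);img=f['frame'][:,:,::-1].copy()
try: print('tips',tips_ahead() if callable(tips_ahead) else tips_ahead)
except Exception as e: print(e)
for a in sys.argv[2:]:
    l,v=a.split(':');v=[float(t) for t in v.split(',')]
    do=l.endswith('!');l=l.rstrip('!')
    if do:
        best=None
        for q in outline_of(l,'wrist'):
            m=q['pixels'].astype(float)
            if l=='caddy': m=cv2.fillConvexPoly(np.zeros((420,560),np.uint8),cv2.convexHull(np.argwhere(m)[:,::-1].astype(np.int32)),1).astype(float)
            r=fit(l,[(f,T,m)],v[:3],v[3],l in('caddy','mat','tablet_box','soap_dish','soap'));print(l,round(q['score'],2),np.round(q['pixel']),np.round(r,4))
            if best is None or r[3]<best[3]: best=r
        if best: v=list(best[:3])+[v[3]]
    S=sils(f,T,l,*v)
    cs,_=cv2.findContours((S>.5).astype(np.uint8),cv2.RETR_EXTERNAL,cv2.CHAIN_APPROX_NONE);cv2.drawContours(img,cs,-1,(0,0,255),1)
cv2.imwrite(f'pics/w_{sys.argv[1]}.png',img)
E
python3 w.py a tablet_box!:0.645,-0.2455,-0.16,0.01 powder_can!:0.6553,-0.1519,0,0.01 caddy!:0.6494,-0.2008,-0.161,0
```

```text
tips 0.025
tablet_box 0.96 [322. 175.] [ 0.6433 -0.244  -0.1547  0.0462]
tablet_box 0.64 [461. 119.] [ 0.645  -0.2455 -0.16    1.    ]
powder_can 0.64 [230. 178.] [ 0.6559 -0.1511  0.0075  0.0703]
caddy 0.68 [276. 164.] [ 0.6505 -0.199  -0.1664  0.0203]
```

View pics/w_a.png

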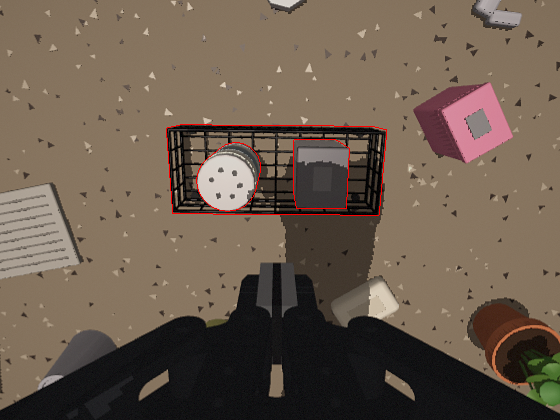

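The wrist view agrees with the fixed cameras: box at (322,175), can at (230,178), gap about 40 mm. The shut fingers bulge further up at the linkage. I'll turn the gripper 90° so the jaws lie across the caddy, and push with two slightly spread fingers.

```bash
python3 - <<'E'
from h import *
s=observe();print(np.round(s['qpos'],3),s['clock'])
y=-.163;Rm=np.array([[np.cos(y),-np.sin(y)],[np.sin(y),np.cos(y)]])
c=np.array([.650,-.200])
for n,p in (('box',[.6445,-.2445]),('can',[.6555,-.1515])): print(n,np.round(Rm.T@(np.array(p)-c),4))
for yl in (-.02,0,.02): print(yl,np.round(Rm@[0,yl],4))
E
```

```text
[ 0.256  0.549 -0.068  1.33   0.037  1.263 -1.545] 3.05
box [ 0.0018 -0.0448]
can [-0.0024  0.0487]
-0.02 [-0.0032 -0.0197]
0 [0. 0.]
0.02 [0.0032 0.0197]
```

>>> move_arm([
  [[0,1,0],[0,0,0.18]],
  [[0,1,0],[0,0,0.36]],
  [[0,1,0],[0,0,0.54]],
  [[0,1,0],[0,0,0.72]],
  [[0,1,0],[0,0,0.9]],
  [[0,1,0],[0,0,1.08]],
  [[0,1,0],[0,0,1.26]],
  [[0,1,0],[0,0,1.44]],
  [[0,1,0],[0,0,1.568]],
  [[0,1,-60],[0,0,1.568]],
  [[0,1,-120],[0,0,1.568]],
  [[0,1,-160],[0,0,1.568]],
], jaw=30)

```text
clock: 4.55
position: [0.6481, -0.2008, 0.1473]
tool_rot: [-3.14, 0.0, 1.407]
force: [-0.1, -0.8, 0.9]
grip_width: 0.03
```

```bash
python3 w.py b tablet_box!:0.644,-0.244,-0.16,0.01 powder_can!:0.6556,-0.1515,0,0.01 caddy:0.650,-0.2,-0.163,0
```

```text
tips 0.025
tablet_box 0.66 [280. 278.] [ 0.6438 -0.2383  1.3811  0.179 ]
tablet_box 0.57 [318. 382.] [ 0.644 -0.244 -0.16   1.   ]
powder_can 0.83 [276. 146.] [ 0.6541 -0.1506  0.0257  0.0905]
```

View pics/w_b.png

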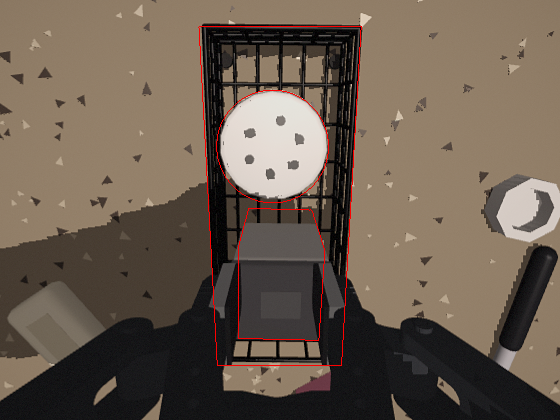

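The caddy outline, can (275,145) and box line up with their models. Now I lower the fingers into the gap.

>>> move_arm([
  [[0,0,-30],[0,0,0]],
  [[0,0,-55],[0,0,0]],
  [[0,0,-84],[0,0,0]],
  [[0,0,-84],[0,0,0]],
  [[0,0,-84],[0,0,0]],
])

```text
clock: 5.32
position: [0.6508, -0.2003, 0.0682]
tool_rot: [3.139, 0.0, 1.408]
force: [0.6, -0.2, -0.3]
grip_width: 0.0299
```

>>> move_arm([
  [[-1,-6,0],[0,0,0]],
  [[-2,-10,0],[0,0,0]],
  [[-2,-13,0],[0,0,0]],
  [[-3,-16,0],[0,0,0]],
  [[-3,-19,0],[0,0,0]],
  [[-4,-22,0],[0,0,0]],
  [[-4,-25,0],[0,0,0]],
  [[-4,-27,0],[0,0,0]],
  [[-4,-27,0],[0,0,0]],
  [[-3,-20,0],[0,0,0]],
  [[-1,-6,0],[0,0,0]],
  [[0,0,0],[0,0,0]],
])

```text
clock: 6.82
position: [0.65, -0.1978, 0.0657]
tool_rot: [3.142, -0.001, 1.41]
force: [-0.2, 0.1, 1.3]
grip_width: 0.0298
```

>>> move_arm([
  [[1,6,0],[0,0,0]],
  [[2,11,0],[0,0,0]],
  [[2,15,0],[0,0,0]],
  [[3,18,0],[0,0,0]],
  [[4,21,0],[0,0,0]],
  [[4,24,0],[0,0,0]],
  [[5,27,0],[0,0,0]],
  [[5,30,0],[0,0,0]],
  [[5,30,0],[0,0,0]],
  [[4,22,0],[0,0,0]],
  [[1,8,0],[0,0,0]],
  [[0,0,0],[0,0,0]],
])

```text
clock: 8.32
position: [0.6491, -0.2012, 0.0654]
tool_rot: [-3.141, 0.0, 1.408]
force: [0.2, 0.9, -0.3]
grip_width: 0.0298
```

>>> move_arm([
  [[0,0,20],[0,0,0]],
  [[0,0,60],[0,0,0]],
  [[0,0,120],[0,0,0]],
  [[0,0,180],[0,0,0]],
  [[-60,0,200],[0,0,0]],
  [[-120,0,200],[0,0,0]],
  [[-150,0,200],[0,0,0]],
  [[-150,0,200],[0,0,0]],
], jaw=60)

```text
clock: 9.32
position: [0.4983, -0.1999, 0.2675]
tool_rot: [3.14, 0.001, 1.408]
force: [1.1, 0.4, 0.3]
grip_width: 0.0598
```

```bash
cat > t.py <<'E'
from h import *
import sys
# t.py tag label:x,y,yaw,z... fits from top+scene
F={n:grab_frame(n) for n in("top","scene")}
img={n:F[n]['frame'][:,:,::-1].copy() for n in F}
for a in sys.argv[2:]:
    l,v=a.split(':');v=[float(t) for t in v.split(',')]
    V=[]
    for n in F:
        e=proj(F[n],F[n]['T'],place(M[l],*v)).mean(0)
        qs=outline_of(l,n);qs=[q for q in qs if np.hypot(*(np.array(q['pixel'])-e))<22]
        if qs: V.append((F[n],F[n]['T'],qs[0]['pixels'].astype(float),n))
        else: print(l,n,'none')
    yw=l in('caddy','mat','tablet_box','soap_dish','soap')
    for vv in [V]+[[q] for q in V]:
        if vv:
            r=fit(l,[q[:3] for q in vv],v[:3],v[3],yw);print(l,'+'.join(q[3] for q in vv),np.round(r,4))
            if vv is V:
              for n in F:
                cs,_=cv2.findContours((sils(F[n],F[n]['T'],l,*r[:3],v[3])>.5).astype(np.uint8),cv2.RETR_EXTERNAL,cv2.CHAIN_APPROX_NONE);cv2.drawContours(img[n],cs,-1,(0,0,255),1)
o=np.vstack([cv2.resize(img['top'][70:310,60:500],None,fx=1.2,fy=1.2),cv2.resize(img['scene'][140:380,60:500],None,fx=1.2,fy=1.2)])
cv2.imwrite(f'pics/t_{sys.argv[1]}.png',o)
E
python3 t.py a tablet_box:.641,-.262,-.16,.01 powder_can:.658,-.134,0,.01 bottle:.42,-.082,0,0; python3 -c "
from workcell import *;print(observe()['clock'],observe()['qpos'])"
```

```text
tablet_box top+scene [ 0.6451 -0.246  -0.104   0.2155]
tablet_box top [ 0.6469 -0.2438 -0.4632  0.1716]
tablet_box scene [ 0.6406 -0.246  -0.0915  0.2144]
powder_can top+scene [ 0.6563 -0.1522  0.1606  0.1592]
powder_can top [ 0.6563 -0.1531  0.0788  0.1485]
powder_can scene [ 0.6519 -0.1509  0.2298  0.1667]
bottle top+scene [ 0.421  -0.0822  0.1883  0.1345]
bottle top [ 0.4218 -0.0829  0.1077  0.1371]
bottle scene [ 0.4185 -0.0821  0.1083  0.1315]
9.725 [ 0.61401596  0.36919079 -0.45201612  1.76435428  0.18228357  1.04992585
 -0.06416825]
```

View pics/t_a.png

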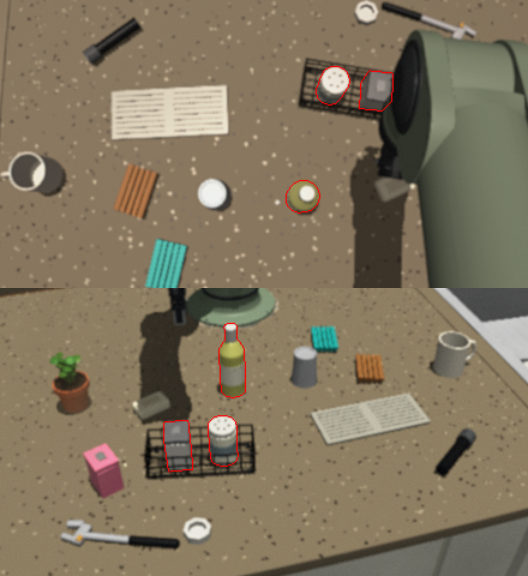

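```bash
python3 - <<'E'
from h import *
f=grab_frame('top');a=cv2.imread('pics/top0.png')[90:200,280:420];b=f['frame'][90:200,280:420,::-1]
g=grab_frame('scene');c=cv2.imread('pics/scene0.png')[230:310,160:290];d=g['frame'][230:310,160:290,::-1]
r=lambda i:cv2.resize(i,(390,290),interpolation=cv2.INTER_CUBIC)
cv2.imwrite('pics/cmp1.png',np.vstack([np.hstack([r(a),r(b)]),np.hstack([r(c),r(d)])]))
E
```

```text
(no output)
```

View pics/cmp1.png

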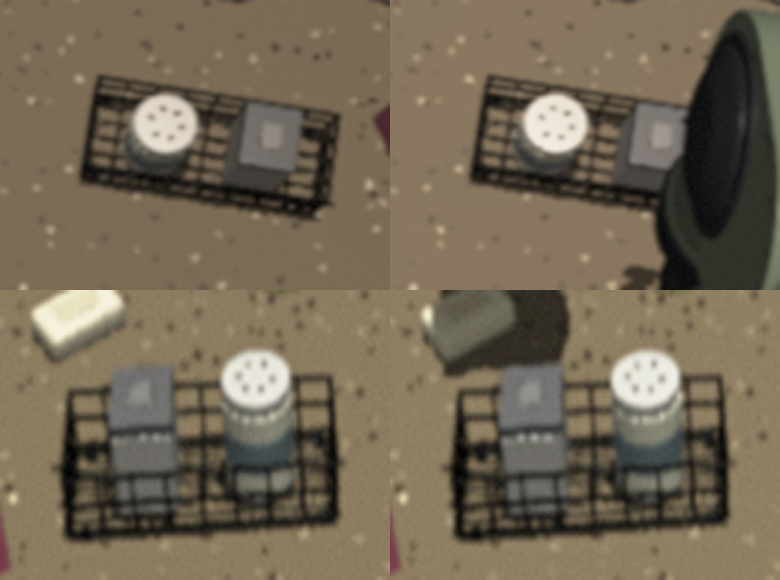

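The box and can look unmoved, so I'll repeat the push and stop at its end to look.

>>> move_arm([
  [[60,0,0],[0,0,0]],
  [[120,0,0],[0,0,0]],
  [[150,0,0],[0,0,0]],
  [[150,0,-60],[0,0,0]],
  [[150,0,-120],[0,0,0]],
  [[150,0,-165],[0,0,0]],
  [[150,0,-200],[0,0,0]],
  [[150,0,-200],[0,0,0]],
  [[150,0,-200],[0,0,0]],
], jaw=25)

```text
clock: 10.95
position: [0.6505, -0.1998, 0.0671]
tool_rot: [3.14, -0.0, 1.409]
force: [0.3, 0.1, 0.4]
grip_width: 0.0249
```

```bash
python3 w.py c; python3 - <<'E'
from h import *
for n in('top','scene'):
    f=grab_frame(n);cv2.imwrite(f'pics/{n}_c.png',f['frame'][:,:,::-1])
s=observe();print(s['position'],s['tool_rot'])
E
```

```text
tips 0.025
[ 0.65045379 -0.20003522  0.06735284] [3.13933708e+00 3.42325515e-04 1.40858784e+00]
```

View pics/w_c.png

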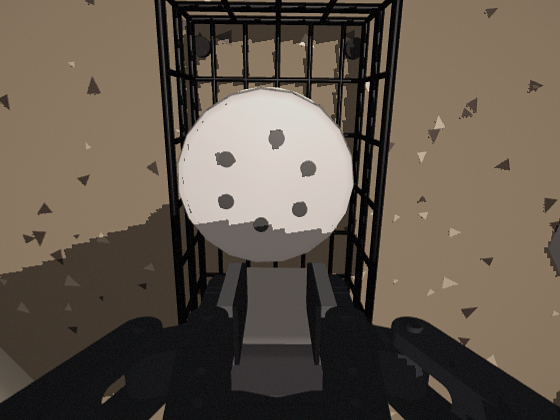

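View pics/scene_c.png

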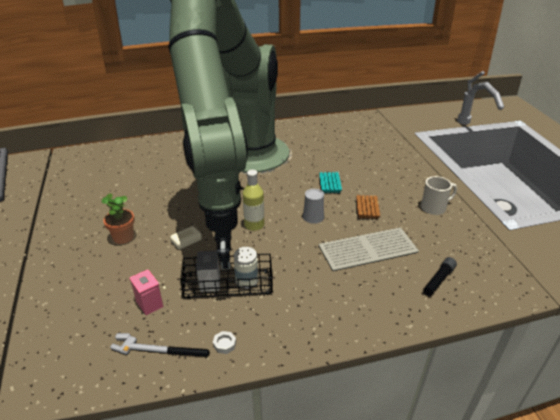

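>>> move_arm([
  [[-1,-6,0],[0,0,0]],
  [[-2,-10,0],[0,0,0]],
  [[-2,-13,0],[0,0,0]],
  [[-3,-16,0],[0,0,0]],
  [[-3,-19,0],[0,0,0]],
  [[-4,-22,0],[0,0,0]],
  [[-4,-25,0],[0,0,0]],
  [[-4,-27,0],[0,0,0]],
  [[-4,-27,0],[0,0,0]],
])

```text
clock: 12.22
position: [0.6455, -0.227, 0.0655]
tool_rot: [-3.142, 0.0, 1.409]
force: [-0.7, -0.2, 0.1]
grip_width: 0.0249
```

```bash
python3 w.py d; python3 - <<'E'
from h import *
for n in('top','scene'):
    f=grab_frame(n);cv2.imwrite(f'pics/{n}_d.png',f['frame'][:,:,::-1])
s=observe();print(s['position'],s['tool_rot'],s['force'])
E
```

```text
tips 0.025
[ 0.64557009 -0.22667945  0.06549051] [-3.14144436e+00 -1.64833352e-05  1.40889104e+00] [-0.33494916  0.36654623  0.36551469]
```

View pics/w_d.png

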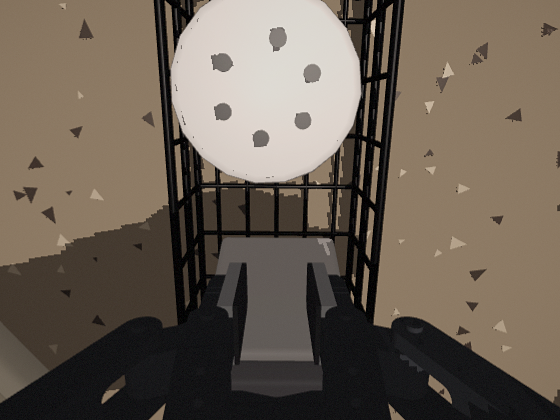

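View pics/scene_d.png

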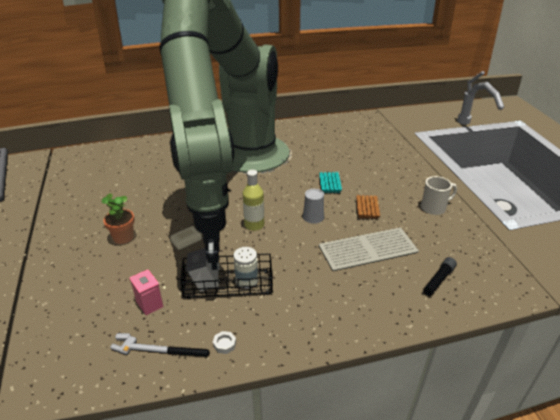

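In this view the box's foot stays put while its top leans back, so the high contact tips it instead of sliding it. I'll back off gently, then grip the box and the can above the rim one at a time and slide them upright.

>>> move_arm([
  [[0,3,0],[0,0,0]],
  [[1,7,0],[0,0,0]],
  [[2,11,0],[0,0,0]],
  [[2,15,0],[0,0,0]],
  [[3,21,0],[0,0,0]],
  [[4,27,0],[0,0,0]],
  [[4,27,40],[0,0,0]],
  [[4,27,90],[0,0,0]],
  [[-4,-17,150],[0,0,0]],
  [[-4,-60,174],[0,0,0]],
  [[-4,-60,174],[0,0,0]],
  [[-4,-60,174],[0,0,0]],
], jaw=85)

```text
clock: 13.88
position: [0.6415, -0.286, 0.2391]
tool_rot: [-3.141, -0.001, 1.409]
force: [-0.7, 0.4, -0.2]
grip_width: 0.0851
```

```bash
python3 w.py e tablet_box!:0.644,-0.244,-0.16,0.01 powder_can!:0.6556,-0.1515,0,0.01 caddy:0.650,-0.2,-0.163,0
```

```text
tips 0.025
tablet_box 0.78 [271. 141.] [ 0.6438 -0.2439 -0.1825  0.0268]
tablet_box 0.75 [321. 293.] [ 0.644 -0.244 -0.16   1.   ]
powder_can 0.67 [265.  27.] [ 0.6553 -0.1499  0.0395  0.0304]
```

View pics/w_e.png

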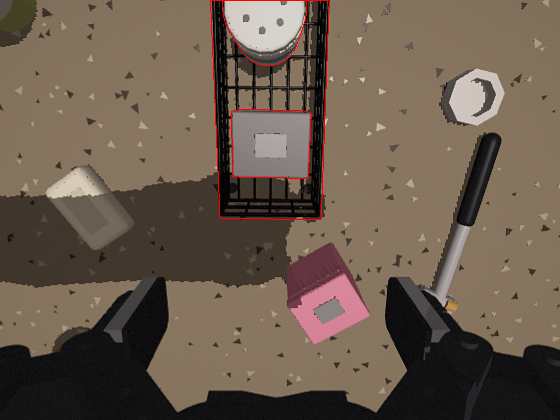

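>>> move_arm([
  [[2,43,0],[0,0,0]],
  [[2,43,-50],[0,0,0]],
  [[2,43,-100],[0,0,0]],
  [[2,43,-130],[0,0,0]],
  [[2,43,-148],[0,0,0]],
  [[2,43,-148],[0,0,0]],
])

```text
clock: 14.78
position: [0.6433, -0.2431, 0.0907]
tool_rot: [-3.14, -0.0, 1.409]
force: [0.1, 0.2, -0.0]
grip_width: 0.0852
```

>>> move_arm([
  [[0,0,0],[0,0,0]],
  [[0,0,0],[0,0,0]],
  [[0,0,0],[0,0,0]],
  [[0,0,0],[0,0,0]],
  [[0,0,0],[0,0,0]],
], jaw=52, grip_force=20)

```text
clock: 15.4
position: [0.6436, -0.2438, 0.0917]
tool_rot: [3.142, 0.0, 1.409]
force: [-0.5, -0.2, -0.8]
grip_width: 0.052
```

```bash
python3 w.py f tablet_box!:0.644,-0.244,-0.16,0.01; python3 - <<'E'
from h import *
f=grab_frame('scene');cv2.imwrite('pics/scene_f.png',cv2.resize(f['frame'][160:320,120:320,::-1],None,fx=4,fy=4,interpolation=cv2.INTER_CUBIC)[:600,:800])
E
```

```text
tips 0.025
tablet_box 0.75 [340. 384.] [ 0.644 -0.244 -0.16   1.   ]
tablet_box 0.67 [280. 257.] [ 0.6436 -0.2442 -0.1803  0.0756]
```

View pics/w_f.png

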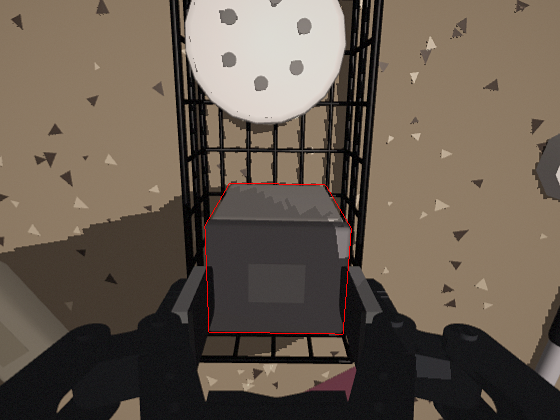

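View pics/scene_f.png

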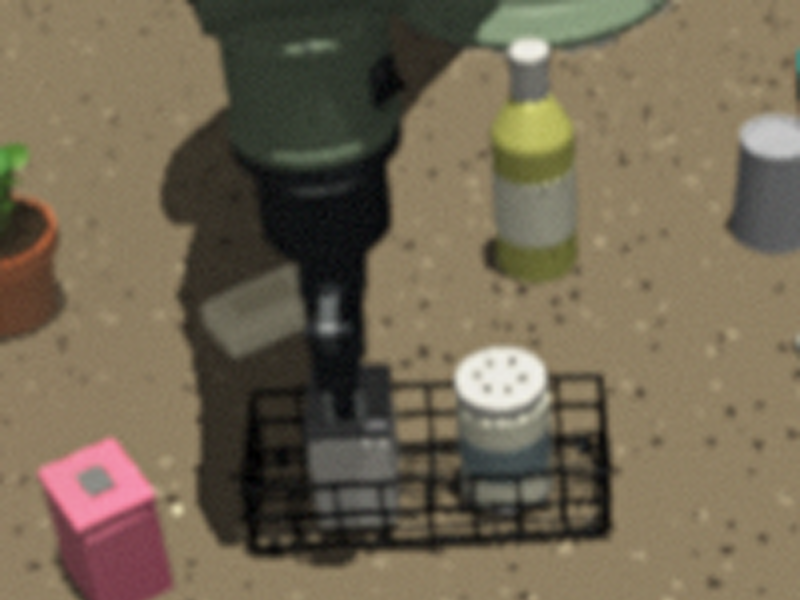

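At the reported z of 92 mm the jaws shut to 52 mm above the lid without touching it. So the real fingertips are about 10–20 mm above the TCP, not 25 mm below it, and all three wrist views agree. I'll allow for that and go down carefully.

>>> move_arm([
  [[0,0,5],[0,0,0]],
  [[0,0,5],[0,0,0]],
  [[0,0,0],[0,0,0]],
  [[0,0,-8],[0,0,0]],
  [[0,0,-16],[0,0,0]],
  [[0,0,-24],[0,0,0]],
  [[0,0,-30],[0,0,0]],
  [[0,0,-30],[0,0,0]],
], jaw=85)

```text
clock: 16.55
position: [0.6434, -0.2436, 0.061]
tool_rot: [-3.141, -0.0, 1.409]
force: [0.8, -0.1, 0.7]
grip_width: 0.0852
```

>>> move_arm([
  [[0,0,0],[0,0,0]],
  [[0,0,0],[0,0,0]],
  [[0,0,0],[0,0,0]],
  [[0,0,0],[0,0,0]],
  [[0,0,0],[0,0,0]],
], jaw=50)

```text
clock: 17.18
position: [0.6438, -0.2438, 0.062]
tool_rot: [3.141, 0.0, 1.409]
force: [-1.6, -0.1, 6.3]
grip_width: 0.0598
```

```bash
python3 w.py g
```

```text
tips 0.025
```

View pics/w_g.png

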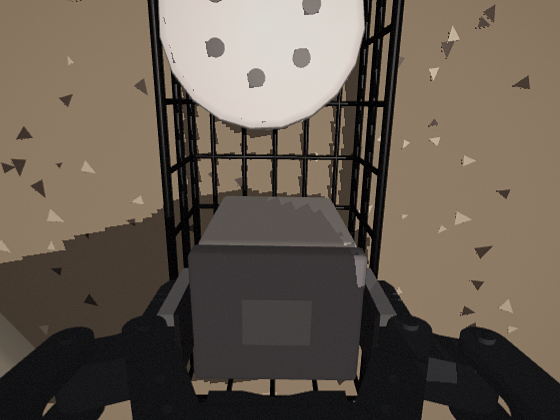

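The box is gripped: the opening is 60 mm. I slide it 18 mm outward.

>>> move_arm([
  [[0,0,2],[0,0,0]],
  [[-1,-4,3],[0,0,0]],
  [[-1,-8,3],[0,0,0]],
  [[-2,-12,3],[0,0,0]],
  [[-3,-16,3],[0,0,0]],
  [[-3,-18,3],[0,0,0]],
  [[-3,-18,3],[0,0,0]],
  [[-3,-18,0],[0,0,0]],
  [[-3,-18,0],[0,0,0]],
])

```text
clock: 18.35
position: [0.6408, -0.2617, 0.0618]
tool_rot: [3.141, 0.0, 1.409]
force: [-1.3, 0.3, 4.4]
grip_width: 0.0597
```

>>> move_arm([
  [[0,0,0],[0,0,0]],
  [[0,0,0],[0,0,0]],
  [[0,0,0],[0,0,0]],
  [[0,0,20],[0,0,0]],
  [[0,0,50],[0,0,0]],
  [[0,20,80],[0,0,0]],
  [[9,60,120],[0,0,0]],
  [[9,70,120],[0,0,0]],
  [[9,70,120],[0,0,0]],
], jaw=85)

```text
clock: 19.48
position: [0.6496, -0.1914, 0.1823]
tool_rot: [3.141, 0.0, 1.41]
force: [-0.0, -0.3, -0.1]
grip_width: 0.0848
```

```bash
python3 w.py h powder_can!:0.6556,-0.1505,0,0.01 tablet_box:0.641,-0.262,-0.16,0.01 caddy:0.650,-0.2,-0.163,0
```

```text
tips 0.025
powder_can 0.94 [272. 152.] [ 0.6555 -0.1497  0.0276  0.071 ]
```

View pics/w_h.png

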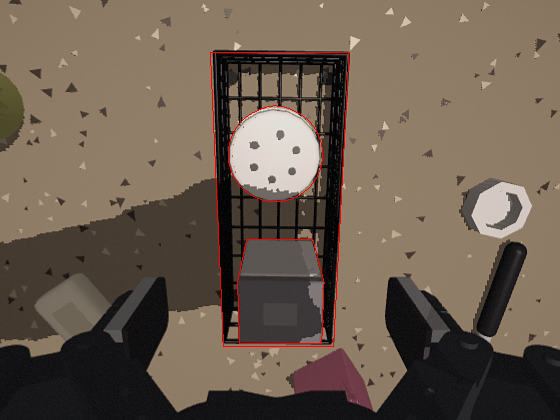

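The box now stands where planned. Next the can: grip it at (0.6555, -0.150) and slide it 17 mm the other way.

>>> move_arm([
  [[5,42,0],[0,0,0]],
  [[5,42,-40],[0,0,0]],
  [[5,42,-75],[0,0,0]],
  [[5,42,-100],[0,0,0]],
  [[5,42,-117],[0,0,0]],
  [[5,42,-117],[0,0,0]],
])

```text
clock: 20.32
position: [0.6538, -0.1503, 0.0633]
tool_rot: [-3.139, 0.0, 1.408]
force: [-0.1, 0.7, 0.4]
grip_width: 0.0849
```

>>> move_arm([
  [[0,0,0],[0,0,0]],
  [[0,0,0],[0,0,0]],
  [[0,0,0],[0,0,0]],
  [[0,0,0],[0,0,0]],
  [[0,0,0],[0,0,0]],
], jaw=48)

```text
clock: 20.95
position: [0.6552, -0.15, 0.0658]
tool_rot: [3.14, 0.0, 1.409]
force: [-1.2, 0.0, 6.2]
grip_width: 0.0575
```

>>> move_arm([
  [[0,0,2],[0,0,0]],
  [[1,4,3],[0,0,0]],
  [[1,8,3],[0,0,0]],
  [[2,12,3],[0,0,0]],
  [[3,15,3],[0,0,0]],
  [[3,17,3],[0,0,0]],
  [[3,17,3],[0,0,0]],
  [[3,17,0],[0,0,0]],
  [[3,17,0],[0,0,0]],
])

```text
clock: 22.08
position: [0.6576, -0.1329, 0.0654]
tool_rot: [3.141, 0.0, 1.408]
force: [-4.9, 0.8, 12.1]
grip_width: 0.0575
```

>>> move_arm([
  [[0,0,0],[0,0,0]],
  [[0,0,0],[0,0,0]],
  [[0,0,0],[0,0,0]],
  [[0,0,20],[0,0,0]],
  [[0,0,60],[0,0,0]],
  [[0,0,110],[0,0,0]],
  [[-8,-65,140],[0,0,0]],
  [[-8,-65,150],[0,0,0]],
  [[-8,-65,150],[0,0,0]],
], jaw=85)

```text
clock: 23.2
position: [0.6499, -0.1984, 0.2163]
tool_rot: [3.139, 0.0, 1.407]
force: [-0.1, 0.0, -0.3]
grip_width: 0.0849
```

```bash
python3 w.py i powder_can!:0.6585,-0.133,0,0.01 tablet_box!:0.641,-0.262,-0.16,0.01 caddy!:0.650,-0.2,-0.163,0;python3 -c "
from workcell import *;print(observe()['clock'],observe()['qpos'])"
```

```text
tips 0.025
powder_can 0.8 [272. 112.] [ 0.6576 -0.1338  0.0968  0.0827]
powder_can 0.31 [276. 161.] [ 0.6842 -0.1182 -0.0704  0.8578]
tablet_box 0.91 [279. 266.] [ 0.6408 -0.2615 -0.1879  0.0485]
tablet_box 0.88 [327. 364.] [ 0.641 -0.262 -0.16   1.   ]
caddy 0.83 [287. 152.] [ 0.6504 -0.1982 -0.1713  0.0124]
23.4 [ 0.46182849  0.64825599 -0.41857251  1.4386839   0.27618185  1.11413528
 -0.16390239]
```

View pics/w_i.png

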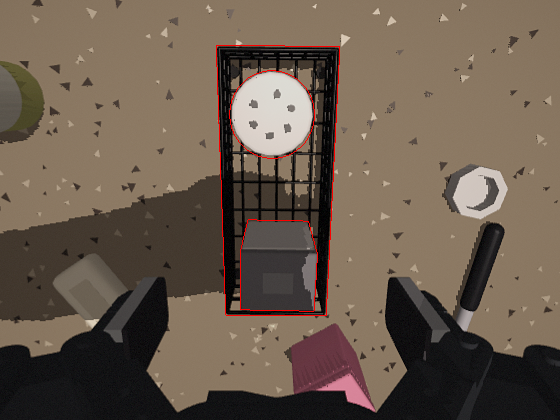

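The gap is now about 75 mm, with its middle at (0.651, -0.200). Next I hover over the bottle.

>>> move_arm([
  [[0,0,60],[0,0,0]],
  [[-50,25,84],[0,0,0]],
  [[-105,55,84],[0,0,0]],
  [[-160,80,84],[0,0,0]],
  [[-200,70,84],[0,0,0]],
  [[-229,70,84],[0,0,0]],
  [[-229,70,84],[0,0,0]],
  [[-229,70,84],[0,0,0]],
])

```text
clock: 24.4
position: [0.4212, -0.1273, 0.2985]
tool_rot: [3.142, -0.0, 1.41]
force: [-0.0, 0.1, 0.3]
grip_width: 0.0851
```

```bash
python3 w.py j bottle!:0.4205,-0.082,0,0 ;python3 t.py j  bottle:.42,-.082,0,0; python3 -c "
from workcell import *;print(observe()['clock'],observe()['qpos'])"
```

```text
tips 0.025
bottle 0.59 [268. 135.] [ 0.422  -0.0808  0.0664  0.0448]
bottle top+scene [ 0.421  -0.0825  0.0584  0.133 ]
bottle top [ 0.4208 -0.0821  0.0932  0.1884]
bottle scene [ 0.4196 -0.0825 -0.0351  0.0746]
24.7 [ 0.6023459   0.16597137 -0.4998382   1.94338153  0.0907227   1.05441511
 -0.09823846]
```

View pics/w_j.png

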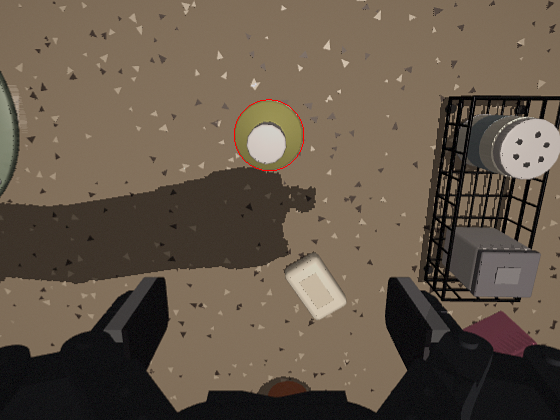

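The bottle is at (268,135) and all the estimates agree within 2 mm. I descend over its cap.

>>> move_arm([
  [[0,48,0],[0,0,0]],
  [[0,48,0],[0,0,0]],
  [[0,48,-50],[0,0,0]],
  [[0,48,-100],[0,0,0]],
  [[0,48,-130],[0,0,0]],
  [[0,48,-153],[0,0,0]],
  [[0,48,-153],[0,0,0]],
], jaw=60)

```text
clock: 25.58
position: [0.4199, -0.0797, 0.1445]
tool_rot: [-3.139, -0.0, 1.409]
force: [0.1, 0.2, -0.3]
grip_width: 0.06
```

>>> move_arm([
  [[0,0,0],[0,0,0]],
  [[0,0,0],[0,0,0]],
  [[0,0,0],[0,0,0]],
  [[0,0,0],[0,0,0]],
  [[0,0,0],[0,0,0]],
], jaw=15, grip_force=40)

```text
clock: 26.2
position: [0.4213, -0.08, 0.1466]
tool_rot: [3.14, 0.0, 1.409]
force: [-0.3, -0.4, 5.6]
grip_width: 0.027
```

```bash
python3 w.py k
```

```text
tips 0.025
```

View pics/w_k.png

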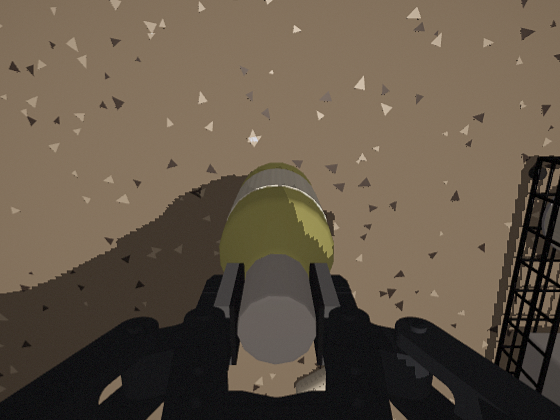

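The cap is held at 27 mm. Now lift and carry it over the gap.

>>> move_arm([
  [[0,0,30],[0,0,0]],
  [[0,0,70],[0,0,0]],
  [[0,0,125],[0,0,0]],
  [[40,-20,135],[0,0,0]],
  [[85,-43,135],[0,0,0]],
  [[130,-66,135],[0,0,0]],
  [[175,-89,135],[0,0,0]],
  [[210,-107,135],[0,0,0]],
  [[230,-117,135],[0,0,0]],
  [[230,-117,135],[0,0,0]],
  [[230,-117,135],[0,0,0]],
  [[230,-117,135],[0,0,0]],
])

```text
clock: 27.75
position: [0.6501, -0.1965, 0.2812]
tool_rot: [3.141, 0.0, 1.409]
force: [0.9, -0.1, -3.2]
grip_width: 0.0272
```

```bash
python3 w.py l bottle!:0.651,-0.201,0,0.135 powder_can:0.6576,-0.1336,0,0.01 tablet_box:0.6408,-0.2617,-0.16,0.01;python3 t.py l  bottle:.651,-.201,0,.135
```

```text
tips 0.025
bottle 0.58 [274. 256.] [ 0.6501 -0.1957  0.0495  0.1137]
bottle top+scene [ 0.6492 -0.1987  0.0672  0.3003]
bottle top [ 0.6482 -0.1968  0.0201  0.3733]
bottle scene [ 0.6485 -0.199   0.0894  0.2255]
```

View pics/w_l.png

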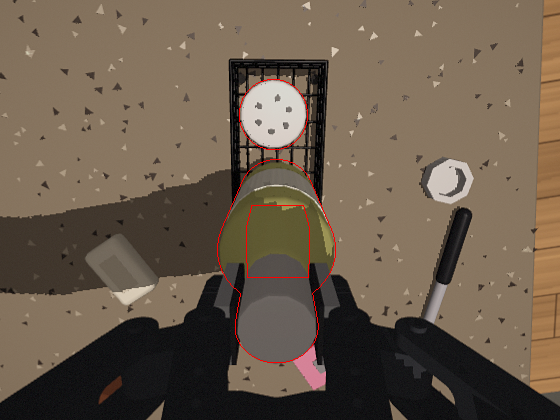

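View pics/t_l.png

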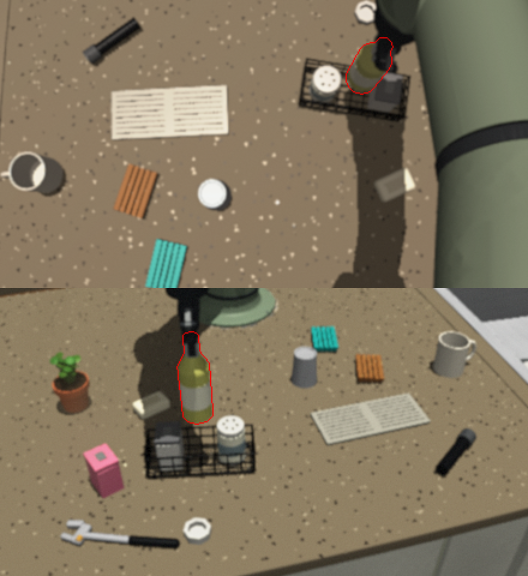

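>>> move_arm([
  [[1,-2,0],[0,0,0]],
  [[1,-2,-15],[0,0,0]],
  [[1,-2,-35],[0,0,0]],
  [[1,-2,-55],[0,0,0]],
  [[1,-2,-75],[0,0,0]],
  [[1,-2,-95],[0,0,0]],
  [[1,-2,-108],[0,0,0]],
  [[1,-2,-115],[0,0,0]],
  [[1,-2,-119],[0,0,0]],
  [[1,-2,-119],[0,0,0]],
])

```text
clock: 29.3
position: [0.6517, -0.1988, 0.1618]
tool_rot: [3.141, 0.0, 1.409]
force: [1.0, 0.1, -3.0]
grip_width: 0.027
```

```bash
python3 w.py m bottle!:0.651,-0.201,0,0.014;python3 t.py m  bottle:.651,-.201,0,.014 tablet_box:.641,-.262,-.16,.01 powder_can:.658,-.1335,0,.01; python3 -c "
from workcell import *;print(observe())"
```

```text
tips 0.025
bottle 0.59 [276. 256.] [ 0.6518 -0.1992  0.081   0.0966]
bottle top+scene [ 0.6507 -0.2011  0.0579  0.3334]
bottle top [ 0.6505 -0.1996  0.0626  0.44  ]
bottle scene [ 0.6482 -0.2013  0.1157  0.2244]
tablet_box top+scene [ 0.6408 -0.2628 -0.1021  0.2583]
tablet_box top [ 0.6393 -0.2679 -0.5083  0.2717]
tablet_box scene [ 0.6326 -0.2622 -0.0967  0.2065]
powder_can top+scene [ 0.6564 -0.1362 -0.068   0.1549]
powder_can top [ 0.6564 -0.1361  0.0501  0.1659]
powder_can scene [ 0.6563 -0.1351  0.0478  0.1414]
{'clock': 29.8, 'qpos': array([ 0.4731693 ,  0.70710218, -0.43275952,  1.47841874,  0.32398156,
        1.02721728, -0.19854008]), 'qd': array([-4.69472030e-05,  1.41391381e-03, -1.31554162e-03,  3.84118988e-04,
        1.52905785e-03, -3.94348127e-04, -2.52077032e-04]), 'joint_efforts': array([ 1.29059350e-03, -1.09034235e+02, -8.83415759e+00, -3.64566886e+01,
        2.37505592e-02,  3.44742264e-03,  4.59331732e-04]), 'position': array([ 0.65165795, -0.19876335,  0.16168492]), 'tool_rot': array([3.14146822e+00, 1.41336215e-05, 1.40877072e+00]), 'force': array([ 0.02037385,  0.10661105, -3.79026083]), 'moment': array([-0.01337269,  0.00313666, -0.00912305]), 'grip_width': 0.027040420688409488}
```

View pics/t_m.png

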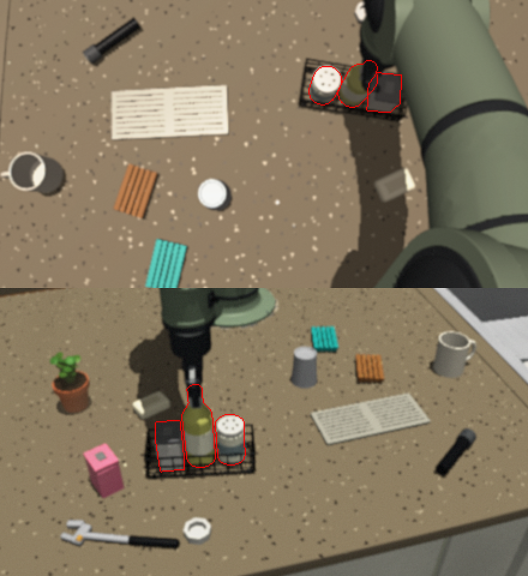

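>>> move_arm([
  [[0,0,-2],[0,0,0]],
  [[0,0,-4],[0,0,0]],
  [[0,0,-5],[0,0,0]],
  [[0,0,-5],[0,0,0]],
])

```text
clock: 30.3
position: [0.6517, -0.1988, 0.1568]
tool_rot: [3.141, 0.0, 1.409]
force: [-0.3, 0.1, -0.2]
grip_width: 0.0275
```

>>> move_arm([
  [[0,0,0],[0,0,0]],
  [[0,0,0],[0,0,0]],
  [[0,0,0],[0,0,0]],
  [[0,0,30],[0,0,0]],
  [[0,0,80],[0,0,0]],
  [[-20,20,120],[0,0,0.1]],
], jaw=75)

```text
clock: 31.05
position: [0.632, -0.1795, 0.278]
tool_rot: [3.141, 0.0, 1.509]
force: [-0.2, 0.6, -0.0]
grip_width: 0.0748
```

>>> move_arm([
  [[-10,50,0],[0,0,0.15]],
  [[-30,110,0],[0,0,0.3]],
  [[-50,170,0],[0,0,0.45]],
  [[-75,230,0],[0,0,0.62]],
  [[-100,290,-10],[0,0,0.8]],
  [[-125,350,-20],[0,0,0.96]],
  [[-145,400,-30],[0,0,1.14]],
  [[-154,443,-38],[0,0,1.3]],
  [[-154,443,-38],[0,0,1.3]],
  [[-154,443,-38],[0,0,1.3]],
], jaw=85)

```text
clock: 32.3
position: [0.4778, 0.2638, 0.2385]
tool_rot: [-3.141, 0.0, 2.807]
force: [0.5, -1.2, 0.0]
grip_width: 0.0852
```

```bash
python3 w.py n soap_dish!:0.4390,0.2748,1.25,0; python3 t.py n  bottle:.651,-.2,0,.01 tablet_box:.641,-.262,-.16,.01 powder_can:.658,-.1335,0,.01 caddy:.65,-.2,-.16,0; python3 -c "
from workcell import *;print(observe()['clock'],observe()['qpos'])"
```

```text
tips 0.025
soap_dish 0.84 [272. 136.] [0.4378 0.2755 1.2544 0.1048]
soap_dish 0.83 [146.  22.] [0.439  0.2748 1.25   1.    ]
bottle top+scene [ 0.6533 -0.2012  0.1153  0.1391]
bottle top [ 0.6543 -0.2017  0.0869  0.1131]
bottle scene [ 0.6432 -0.2009  0.0794  0.1586]
tablet_box top+scene [ 0.642  -0.2636 -0.1071  0.187 ]
tablet_box top [ 0.6421 -0.2654 -0.3603  0.187 ]
tablet_box scene [ 0.6398 -0.2632 -0.0856  0.1523]
powder_can top+scene [ 0.6576 -0.1357  0.1283  0.1531]
powder_can top [ 0.6571 -0.1355  0.1382  0.1802]
powder_can scene [ 0.6595 -0.1357  0.038   0.123 ]
caddy scene none
caddy top [ 0.6511 -0.201  -0.204   0.8016]
caddy top [ 0.6511 -0.201  -0.204   0.8016]
32.9 [ 0.02271268  0.50662314 -0.88732202  1.76418595  0.43999126  1.08294432
  0.22242107]
```

View pics/w_n.png

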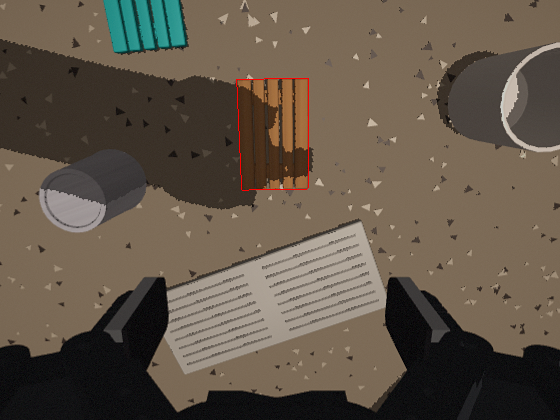

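View pics/t_n.png

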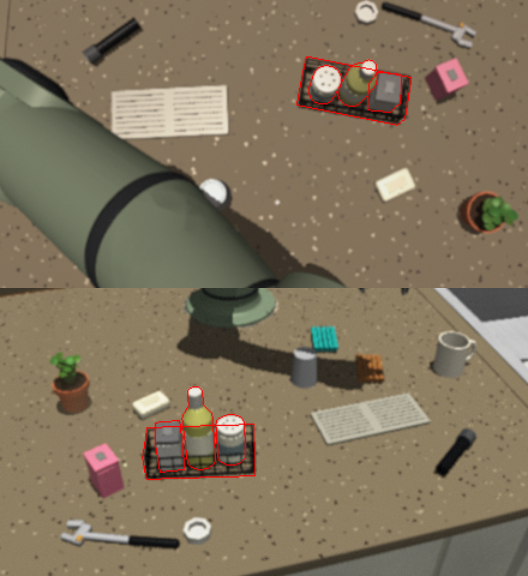

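The bottle stands upright between box and can. The wrist view puts the dish at (272,136), i.e. (0.438, 0.2755) with yaw 1.25. I descend on it.

>>> move_arm([
  [[-40,13,0],[0,0,0.02]],
  [[-40,13,-60],[0,0,0.02]],
  [[-40,13,-120],[0,0,0.02]],
  [[-40,13,-175],[0,0,0.02]],
  [[-40,13,-210],[0,0,0.02]],
  [[-40,13,-232],[0,0,0.02]],
  [[-40,13,-238],[0,0,0.02]],
  [[-40,13,-238],[0,0,0.02]],
])

```text
clock: 33.9
position: [0.4377, 0.2775, 0.0009]
tool_rot: [3.141, 0.0, 2.829]
force: [-0.1, -0.2, 0.1]
grip_width: 0.0846
```

```bash
python3 w.py o soap_dish:0.4378,0.2755,1.254,0
```

```text
tips 0.025
```

View pics/w_o.png

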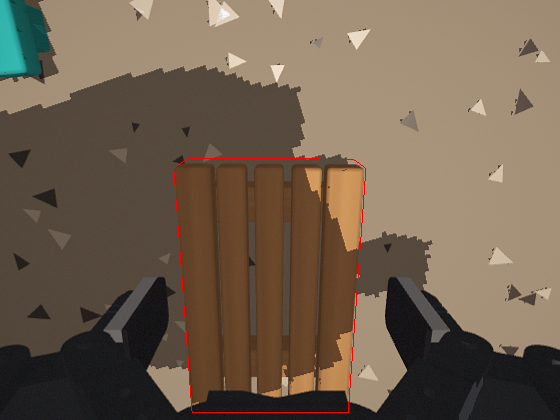

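There was no contact at TCP z = 0, which confirms the tips are higher than stated. I go lower and close.

>>> move_arm([
  [[0,-2,-4],[0,0,0]],
  [[0,-2,-8],[0,0,0]],
  [[0,-2,-11],[0,0,0]],
  [[0,-2,-11],[0,0,0]],
])

```text
clock: 34.45
position: [0.4375, 0.2752, -0.0106]
tool_rot: [-3.141, -0.0, 2.829]
force: [0.5, -0.8, -0.5]
grip_width: 0.0849
```

>>> move_arm([
  [[0,0,0],[0,0,0]],
  [[0,0,0],[0,0,0]],
  [[0,0,0],[0,0,0]],
  [[0,0,0],[0,0,0]],
  [[0,0,0],[0,0,0]],
], jaw=55, grip_force=30)

```text
clock: 35.08
position: [0.4376, 0.2753, -0.0102]
tool_rot: [3.141, 0.0, 2.829]
force: [-0.5, -0.3, 6.0]
grip_width: 0.0657
```

```bash
python3 w.py p
```

```text
tips 0.025
```

View pics/w_p.png

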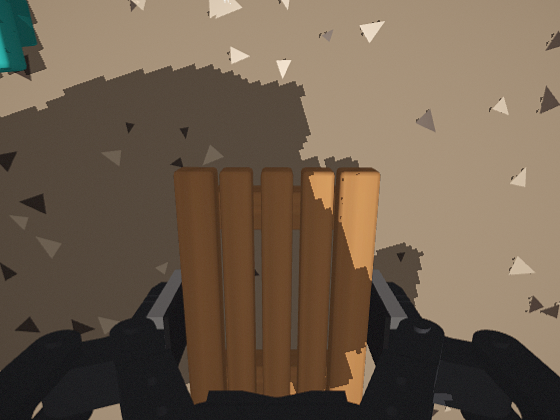

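The dish is gripped at 65.7 mm. I lift it and carry it to the mat half nearer the caddy.

>>> move_arm([
  [[0,0,15],[0,0,0]],
  [[0,0,50],[0,0,0]],
  [[0,0,100],[0,0,-0.1]],
  [[20,-15,140],[0,0,-0.25]],
  [[50,-38,140],[0,0,-0.4]],
  [[80,-60,140],[0,0,-0.57]],
  [[110,-83,140],[0,0,-0.74]],
  [[140,-106,140],[0,0,-0.91]],
  [[165,-125,140],[0,0,-1.08]],
  [[177,-134,140],[0,0,-1.235]],
  [[177,-134,140],[0,0,-1.235]],
  [[177,-134,140],[0,0,-1.235]],
])

```text
clock: 36.62
position: [0.6139, 0.1421, 0.13]
tool_rot: [-3.141, -0.001, 1.598]
force: [-1.0, -0.0, -0.4]
grip_width: 0.0655
```

```bash
python3 w.py q mat!:0.6135,0.2055,0.022,0;python3 -c "
from workcell import *;s=observe();print(s['clock'],s['qpos'],s['position'],s['tool_rot'])"
```

```text
tips 0.025
mat 0.73 [276.  84.] [0.6088 0.3014 0.034  0.0596]
36.725 [-0.0085982   0.67593979 -0.47421259  1.64991242  0.37067096  0.90642882
 -0.59825125] [0.61397744 0.14199814 0.12989352] [-3.14135960e+00 -4.60660998e-04  1.59720861e+00]
```

View pics/w_q.png

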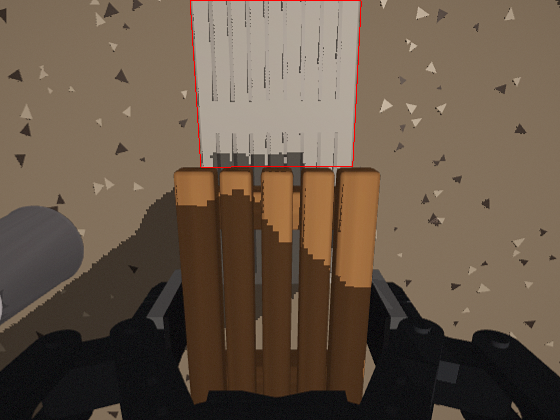

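```bash
python3 - <<'E'
from h import *
s=observe();f=grab_frame('wrist');T=wristT(f,s)
print(onplane(f,T,[[276,102],[276,133],[276,117.5]],.009))
F=np.load('/tmp/F.npy',allow_pickle=True).item()['top']
print(onplane(F,F['T'],[[152.5,164],[249.5,163],[201,163.5]],.009))
g=F['frame'].mean(2)
print(np.round(g[155:172,140:262].mean(0)).astype(int))
E
```

```text
[[0.61197848 0.21585974 0.009     ]
 [0.61252792 0.19485617 0.009     ]
 [0.61225004 0.20547859 0.009     ]]
[[0.61299952 0.33295054 0.009     ]
 [0.61192189 0.07272988 0.009     ]
 [0.61224038 0.20169798 0.009     ]]
[107 107 107 107 107 110 113 112 107 103 103 108 128 159 181 185 180 173
 169 169 170 171 174 175 177 177 177 177 176 175 175 175 173 173 174 175
 176 176 177 178 179 178 178 178 178 179 179 178 177 176 176 177 177 179
 181 182 185 190 193 193 193 194 194 193 188 182 180 181 180 178 179 182
 182 182 182 183 184 183 183 184 181 180 182 183 184 187 189 190 191 191
 190 190 190 191 190 189 190 190 189 191 189 189 191 192 193 198 204 205
 191 152 114 103 105 110 111 109 106 106 106 106 106 106]
```

The mat centre comes out at (0.6125, 0.205), so the dish target is (0.614, 0.140). I lower it.

>>> move_arm([
  [[0,-2,-30],[0,0,0]],
  [[0,-2,-65],[0,0,0]],
  [[0,-2,-95],[0,0,0]],
  [[0,-2,-115],[0,0,0]],
  [[0,-2,-124],[0,0,0]],
  [[0,-2,-128],[0,0,0]],
  [[0,-2,-131],[0,0,0]],
  [[0,-2,-131],[0,0,0]],
])

```text
clock: 37.78
position: [0.6149, 0.1393, -0.0009]
tool_rot: [3.141, -0.0, 1.594]
force: [-0.1, -0.0, -0.4]
grip_width: 0.0652
```

>>> move_arm([
  [[0,0,0],[0,0,0]],
  [[0,0,0],[0,0,0]],
  [[0,0,0],[0,0,0]],
  [[0,0,20],[0,0,0]],
  [[0,0,70],[0,0,0]],
  [[0,-20,130],[0,0,0]],
  [[0,-60,180],[0,0,0]],
  [[0,-60,200],[0,0,0]],
  [[0,-60,200],[0,0,0]],
], jaw=85)

```text
clock: 38.9
position: [0.6154, 0.079, 0.2016]
tool_rot: [3.138, -0.0, 1.593]
force: [-0.6, 0.4, 0.0]
grip_width: 0.085
```

```bash
python3 w.py r soap_dish!:0.614,0.14,0.026,0.009 mat!:.6125,.205,.028,0;python3 -c "
from workcell import *;s=observe();print(s['clock'],s['qpos'],s['position'],s['tool_rot'])"
```

```text
tips 0.025
soap_dish 0.96 [277. 116.] [0.6154 0.1396 0.0179 0.0919]
mat 0.6 [271.  55.] [0.6126 0.2077 0.0342 0.4182]
39.05 [ 0.11625339  0.58296994 -0.50885824  1.62410417  0.32004797  1.01928796
 -0.46808206] [0.61414598 0.07960189 0.19821786] [-3.14081784e+00 -1.27087371e-05  1.59446707e+00]
```

View pics/w_r.png

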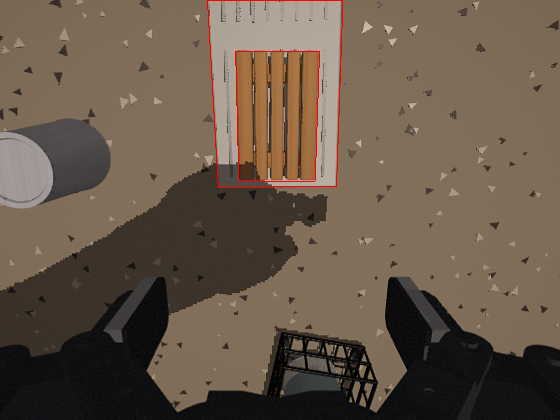

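The dish sits centred on the near half, at (277,116) in the picture. Now to the soap.

>>> move_arm([
  [[-40,-30,40],[0,0,0.05]],
  [[-75,-75,60],[0,0,0.1]],
  [[-95,-130,60],[0,0,0.15]],
  [[-110,-190,60],[0,0,0.2]],
  [[-125,-250,60],[0,0,0.25]],
  [[-140,-310,60],[0,0,0.3]],
  [[-150,-370,50],[0,0,0.326]],
  [[-152,-409,40],[0,0,0.326]],
  [[-152,-409,40],[0,0,0.326]],
  [[-152,-409,40],[0,0,0.326]],
])

```text
clock: 40.3
position: [0.4628, -0.3287, 0.2379]
tool_rot: [-3.141, -0.002, 1.921]
force: [-0.0, 1.1, 0.3]
grip_width: 0.0851
```

```bash
python3 w.py s soap!:0.4466,-0.2875,0.35,0;python3 -c "
from workcell import *;s=observe();print(s['clock'],s['qpos'],s['position'],s['tool_rot'])"
```

```text
tips 0.025
soap 0.71 [276. 131.] [ 0.4461 -0.2855  0.4287  0.0778]
40.4 [ 0.87792883  0.45413226 -0.50384339  1.72074812  0.24902119  1.0311226
  0.63879757] [ 0.46304148 -0.328467    0.23853267] [ 3.14157955e+00 -5.07534373e-04  1.92165705e+00]
```

View pics/w_s.png

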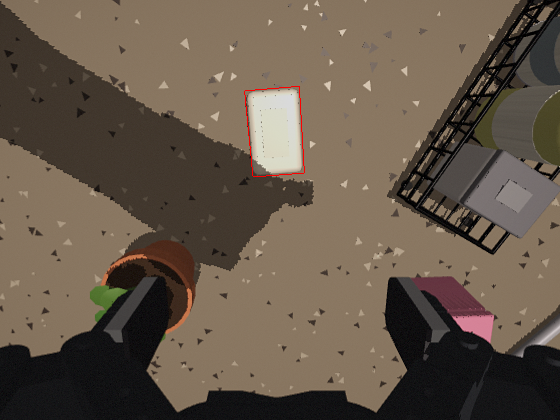

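>>> move_arm([
  [[-17,42,0],[0,0,0.07]],
  [[-17,42,-60],[0,0,0.07]],
  [[-17,42,-120],[0,0,0.07]],
  [[-17,42,-180],[0,0,0.07]],
  [[-17,42,-220],[0,0,0.07]],
  [[-17,42,-238],[0,0,0.07]],
  [[-17,42,-246],[0,0,0.07]],
  [[-17,42,-246],[0,0,0.07]],
])

```text
clock: 41.4
position: [0.4462, -0.2879, -0.0066]
tool_rot: [3.141, 0.001, 1.99]
force: [-0.8, -0.3, 0.7]
grip_width: 0.0849
```

>>> move_arm([
  [[0,0,0],[0,0,0]],
  [[0,0,0],[0,0,0]],
  [[0,0,0],[0,0,0]],
  [[0,0,0],[0,0,0]],
  [[0,0,0],[0,0,0]],
], jaw=42, grip_force=30)

```text
clock: 42.02
position: [0.4459, -0.2882, -0.0065]
tool_rot: [3.141, 0.001, 1.989]
force: [-2.4, 0.2, 11.3]
grip_width: 0.0495
```

```bash
python3 w.py t soap!:0.446,-0.286,0.42,0
```

```text
tips 0.025
soap 0.57 [278. 288.] [ 0.4464 -0.2877  0.4142  0.1492]
```

View pics/w_t.png

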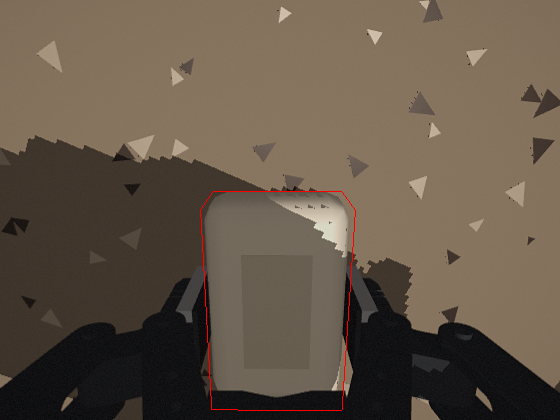

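The soap is gripped at 49.5 mm, close to centred. I carry it over the dish, passing on the robot side of the caddy.

>>> move_arm([
  [[0,0,20],[0,0,0]],
  [[0,0,70],[0,0,0]],
  [[0,20,120],[0,0,-0.05]],
  [[10,70,150],[0,0,-0.1]],
  [[15,125,150],[0,0,-0.15]],
  [[25,180,150],[0,0,-0.2]],
  [[40,235,150],[0,0,-0.25]],
  [[70,285,150],[0,0,-0.3]],
  [[105,335,150],[0,0,-0.35]],
  [[140,380,150],[0,0,-0.398]],
  [[169,427,150],[0,0,-0.398]],
  [[169,427,150],[0,0,-0.398]],
])

```text
clock: 43.62
position: [0.6152, 0.1439, 0.1426]
tool_rot: [3.141, -0.002, 1.596]
force: [-1.5, -0.7, -1.7]
grip_width: 0.0494
```

>>> move_arm([
  [[0,0,-20],[0,0,0]],
  [[0,0,-50],[0,0,0]],
  [[0,0,-70],[0,0,0]],
  [[0,0,-70],[0,0,0]],
])

```text
clock: 44.12
position: [0.6136, 0.1383, 0.071]
tool_rot: [-3.139, 0.001, 1.591]
force: [-0.1, -0.0, -0.2]
grip_width: 0.0496
```

```bash
python3 w.py u soap!:0.6146,0.14,0.02,0.08;python3 -c "
from workcell import *;s=observe();print(s['clock'],s['qpos'],s['position'],s['tool_rot'],s['force'])"
```

```text
tips 0.025
soap 0.94 [277. 289.] [0.6148 0.1391 0.0087 0.1728]
44.225 [-0.06388484  0.73861316 -0.3820791   1.68284245  0.36107639  0.79021382
 -0.59179476] [0.61481657 0.13905277 0.07303818] [ 3.14129869e+00 -1.21799983e-04  1.59134282e+00] [ 0.06747703 -0.2412595  -0.68774329]
```

View pics/w_u.png

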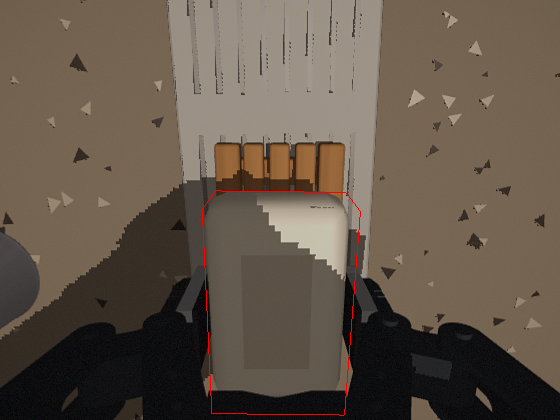

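>>> move_arm([
  [[1,0,-15],[0,0,0]],
  [[1,0,-30],[0,0,0]],
  [[1,0,-40],[0,0,0]],
  [[1,0,-45],[0,0,0]],
  [[1,0,-48],[0,0,0]],
  [[1,0,-48],[0,0,0]],
  [[1,0,-48],[0,0,0]],
])

```text
clock: 45.1
position: [0.6158, 0.1393, 0.0248]
tool_rot: [3.141, -0.0, 1.592]
force: [0.6, -0.2, -1.1]
grip_width: 0.0494
```

>>> move_arm([
  [[0,0,-1],[0,0,0]],
  [[0,0,-1],[0,0,0]],
])

```text
clock: 45.35
position: [0.6158, 0.1393, 0.0246]
tool_rot: [3.141, 0.0, 1.592]
force: [-5.0, -1.9, 16.0]
grip_width: 0.0496
```

>>> move_arm([
  [[0,0,0],[0,0,0]],
  [[0,0,0],[0,0,0]],
  [[0,0,0],[0,0,0]],
  [[0,0,25],[0,0,0]],
  [[0,0,80],[0,0,0]],
  [[0,-20,130],[0,0,0]],
  [[0,-60,180],[0,0,0]],
  [[0,-60,180],[0,0,0]],
  [[0,-60,180],[0,0,0]],
], jaw=85)

```text
clock: 46.48
position: [0.6154, 0.0795, 0.2031]
tool_rot: [-3.141, -0.0, 1.592]
force: [0.4, 0.7, 0.5]
grip_width: 0.085
```

```bash
python3 w.py v soap!:0.6146,0.14,0.02,0.031 soap_dish!:0.615,0.14,0.02,0.009;python3 -c "
from workcell import *;s=observe();print(s['clock'],s['qpos'],s['position'],s['tool_rot'],s['force'])"
```

```text
tips 0.025
soap 0.84 [280. 113.] [0.6159 0.1408 0.0365 0.1025]
soap_dish 0.74 [245. 107.] [0.6154 0.1404 0.0297 0.712 ]
46.625 [ 0.07068988  0.56924165 -0.44003543  1.61907397  0.27246904  1.01655552
 -0.43087106] [0.61499358 0.08025396 0.20229321] [-3.13962549e+00 -2.50118510e-04  1.59322810e+00] [ 0.03316368  0.04381344 -0.41098757]
```

View pics/w_v.png

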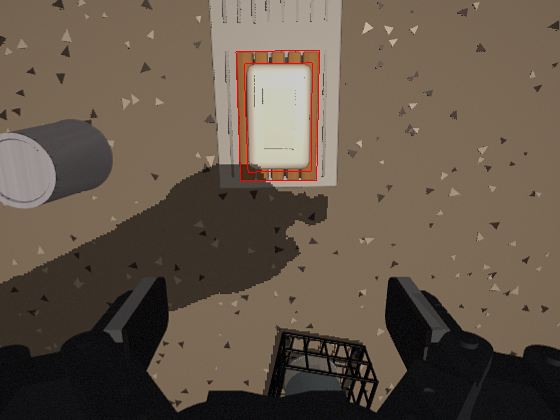

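The soap is centred on the dish to about 1 mm and aligned with it. Last, the tumbler.

>>> move_arm([
  [[-40,-5,30],[0,0,0]],
  [[-100,-10,40],[0,0,0]],
  [[-150,-20,40],[0,0,0]],
  [[-186,-24,40],[0,0,0]],
  [[-186,-24,40],[0,0,0]],
  [[-186,-24,40],[0,0,0]],
])

```text
clock: 47.38
position: [0.43, 0.0557, 0.2434]
tool_rot: [-3.141, -0.0, 1.593]
force: [0.4, -0.1, 0.3]
grip_width: 0.0851
```

```bash
python3 w.py x tumbler!:0.4286,0.0985,0,0;python3 t.py x tumbler:.4286,.0985,0,0; python3 -c "
from workcell import *;s=observe();print(s['clock'],s['qpos'],s['position'],s['tool_rot'],s['force'])"
```

```text
tips 0.025
tumbler 0.55 [275. 136.] [ 0.4282  0.1022 -0.0273  0.0294]
tumbler top none
tumbler scene [0.4248 0.1001 0.1174 0.0817]
tumbler scene [0.4248 0.1001 0.1174 0.0817]
47.675 [ 0.18205768  0.22361393 -0.51831253  2.03409171  0.13821566  0.91757439
 -0.38865902] [0.42980626 0.05544034 0.24331851] [-3.14100302e+00 -2.88016431e-04  1.59200337e+00] [-0.46459885 -0.42072452  0.07181094]
```

View pics/w_x.png

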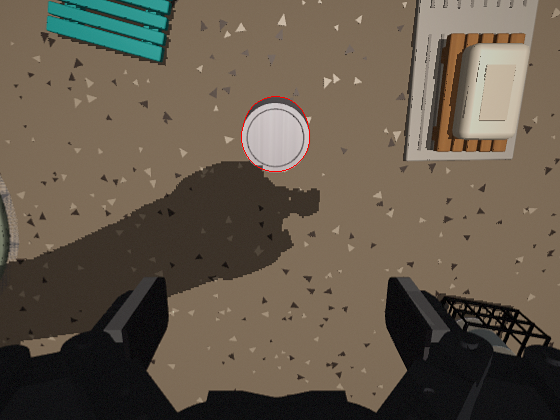

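>>> move_arm([
  [[-2,46,0],[0,0,0]],
  [[-2,46,-50],[0,0,0]],
  [[-2,46,-100],[0,0,0]],
  [[-2,46,-150],[0,0,0]],
  [[-2,46,-185],[0,0,0]],
  [[-2,46,-205],[0,0,0]],
  [[-2,46,-205],[0,0,0]],
])

```text
clock: 48.55
position: [0.4269, 0.1013, 0.0375]
tool_rot: [-3.139, 0.001, 1.592]
force: [0.4, 0.1, 0.4]
grip_width: 0.0851
```

>>> move_arm([
  [[0,0,0],[0,0,0]],
  [[0,0,0],[0,0,0]],
  [[0,0,0],[0,0,0]],
  [[0,0,0],[0,0,0]],
  [[0,0,0],[0,0,0]],
], jaw=46, grip_force=25)

```text
clock: 49.18
position: [0.4282, 0.1013, 0.0397]
tool_rot: [3.14, -0.0, 1.591]
force: [-1.4, 0.5, 9.5]
grip_width: 0.0577
```

```bash
python3 w.py y tumbler!:0.4282,0.101,0,0
```

```text
tips 0.025
tumbler 0.92 [275. 303.] [0.4282 0.1018 0.0884 0.0566]
```

View pics/w_y.png

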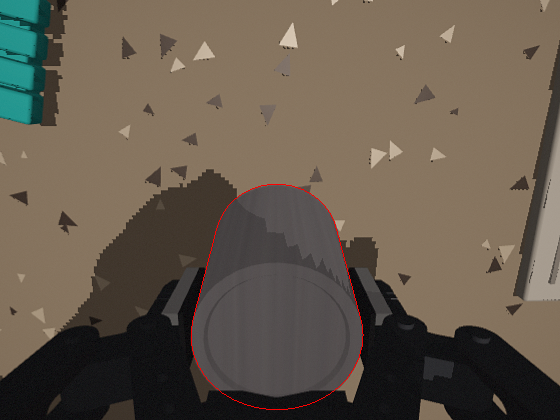

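The tumbler is gripped at 57.7 mm. I lift it and carry it to the far half, centred at (0.611, 0.270).

>>> move_arm([
  [[0,0,20],[0,0,0]],
  [[0,0,70],[0,0,0]],
  [[10,20,115],[0,0,0]],
  [[35,55,120],[0,0,0]],
  [[70,90,120],[0,0,0]],
  [[110,125,120],[0,0,0]],
  [[150,155,120],[0,0,0]],
  [[182,169,120],[0,0,0]],
  [[182,169,90],[0,0,0]],
  [[182,169,50],[0,0,0]],
  [[182,169,30],[0,0,0]],
  [[182,169,30],[0,0,0]],
])

```text
clock: 50.78
position: [0.6093, 0.2699, 0.0683]
tool_rot: [-3.14, 0.0, 1.592]
force: [0.2, 0.2, -0.4]
grip_width: 0.0572
```

```bash
python3 w.py z tumbler!:0.611,0.27,0,0.03 mat:.6125,.205,.028,0; python3 t.py z tumbler:.611,.27,0,.03; python3 -c "
from workcell import *;s=observe();print(s['clock'],s['qpos'],s['position'],s['tool_rot'],s['force'])"
```

```text
tips 0.025
tumbler 0.94 [279. 304.] [0.6093 0.2716 0.1917 0.0738]
tumbler top none
tumbler scene [ 0.6107  0.2677 -0.0127  0.2951]
tumbler scene [ 0.6107  0.2677 -0.0127  0.2951]
51.075 [-0.23421676  0.79930391 -0.43414231  1.57514979  0.41062274  0.8572167
 -0.80319183] [0.61019409 0.27043289 0.06985767] [ 3.14003213e+00 -6.01673518e-04  1.59156381e+00] [-0.7506204   0.02423538 -1.0040047 ]
```

View pics/w_z.png

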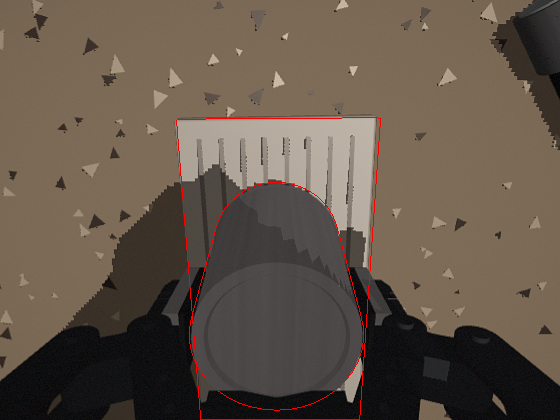

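The mat model outline matches the picture exactly. I lower the tumbler, release it and back away.

>>> move_arm([
  [[1,0,-8],[0,0,0]],
  [[1,0,-15],[0,0,0]],
  [[1,0,-19],[0,0,0]],
  [[1,0,-21],[0,0,0]],
  [[1,0,-21],[0,0,0]],
  [[1,0,-21],[0,0,0]],
])

```text
clock: 51.82
position: [0.6104, 0.2702, 0.0488]
tool_rot: [-3.141, 0.001, 1.592]
force: [-9.9, -6.9, 23.3]
grip_width: 0.0575
```

>>> move_arm([
  [[0,0,0],[0,0,0]],
  [[0,0,0],[0,0,0]],
  [[0,0,0],[0,0,0]],
  [[0,0,20],[0,0,0]],
  [[0,0,70],[0,0,0]],
  [[0,-10,120],[0,0,0]],
  [[0,-60,170],[0,0,0]],
  [[0,-60,180],[0,0,0]],
  [[0,-60,180],[0,0,0]],
], jaw=85)

```text
clock: 52.95
position: [0.6111, 0.2103, 0.2294]
tool_rot: [3.139, -0.001, 1.591]
force: [-0.2, 0.3, -1.3]
grip_width: 0.085
```

```bash
python3 w.py z2 tumbler!:0.611,0.27,0,0.009 mat:.6125,.205,.028,0
```

```text
tips 0.025
tumbler 0.87 [277. 122.] [0.6104 0.2711 0.1347 0.0326]
```

View pics/w_z2.png

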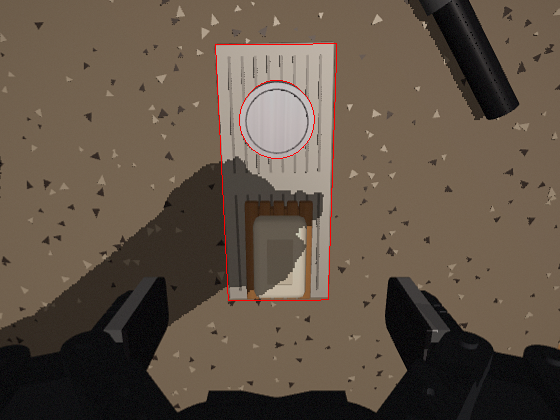

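>>> move_arm([
  [[-40,-40,60],[0,0,0]],
  [[-90,-90,110],[0,0,0]],
  [[-130,-140,150],[0,0,0]],
  [[-160,-190,150],[0,0,0]],
  [[-170,-240,150],[0,0,0]],
  [[-180,-300,150],[0,0,0]],
  [[-180,-350,150],[0,0,0]],
  [[-180,-400,150],[0,0,0]],
  [[-180,-450,150],[0,0,0]],
  [[-180,-450,150],[0,0,0]],
  [[-180,-450,150],[0,0,0]],
])

```text
clock: 54.42
position: [0.4309, -0.2387, 0.3767]
tool_rot: [-3.14, -0.001, 1.593]
force: [-0.5, 0.1, -0.2]
grip_width: 0.0849
```

```bash
python3 t.py fin bottle:.651,-.2,0,.01 tablet_box:.641,-.262,-.16,.01 powder_can:.658,-.1335,0,.01 soap:.615,.14,.02,.031 tumbler:.611,.27,0,.009 mat:.6125,.205,.028,0 mug:.477,.486,0,0; python3 -c "
from workcell import *;s=observe();print(s['clock'],s['position'],s['force'])"
```

```text
bottle top+scene [ 0.6525 -0.2014  0.1049  0.0876]
bottle top [ 0.6526 -0.2013  0.0316  0.0649]
bottle scene [ 0.6471 -0.2012  0.1069  0.1058]
tablet_box top+scene [ 0.6425 -0.263  -0.0872  0.1782]
tablet_box top [ 0.6415 -0.2644 -0.293   0.1373]
tablet_box scene [ 0.6327 -0.2626 -0.0792  0.1841]
powder_can top+scene [ 0.6545 -0.1348  0.0402  0.1782]
powder_can top [ 0.6568 -0.1358  0.0781  0.2059]
powder_can scene [ 0.6522 -0.1342  0.0556  0.1489]
soap top+scene [0.6168 0.1383 0.064  0.239 ]
soap top [ 0.6176  0.1374 -0.0537  0.2025]
soap scene [ 0.6152  0.1405 -0.3103  0.2544]
tumbler top+scene [0.6121 0.2681 0.1324 0.068 ]
tumbler top [0.6124 0.2677 0.1188 0.077 ]
tumbler scene [0.6108 0.2685 0.1087 0.0538]
mat top+scene [0.6134 0.204  0.0264 0.4713]
mat top [0.6137 0.2039 0.0258 0.4347]
mat scene [0.6117 0.2058 0.0409 0.5049]
mug top+scene [0.4764 0.4847 0.1065 0.1064]
mug top [0.4764 0.4838 0.0707 0.0805]
mug scene [0.4783 0.4854 0.1228 0.1246]
55.225 [ 0.43059162 -0.23978318  0.377592  ] [ 0.61820859 -0.01212973 -0.55191557]
```

View pics/t_fin.png

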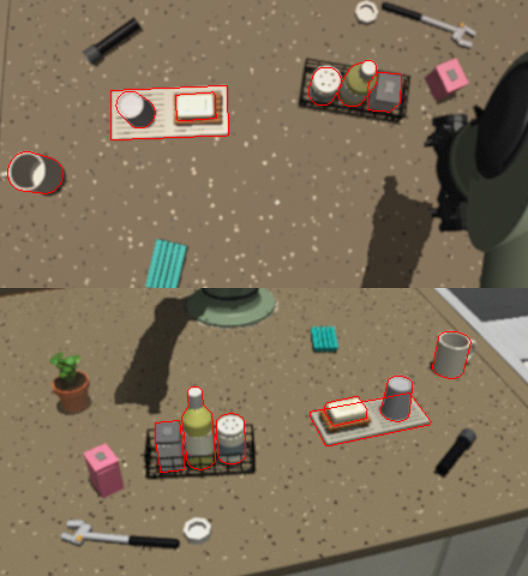

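Everything is in place: bottle upright in the caddy between the box and can, dish and soap on the near half of the mat, tumbler on the far half. I'm handing the job in.

```bash
python3 -c "
from workcell import *;print(job_done());print(observe()['clock'])"
```

```text
the job is handed in; nothing more can be done
None
the job is handed in; nothing more can be done
```

The washing-up things are back beside the sink and the job is handed in, with about 55 s of the 131 s used.

**Final positions**
- **Caddy:** I slid the tablet box and powder can apart to a gap of about 75 mm, and the bottle stands upright midway between them.
- **Near half of the mat:** the wooden dish is in the middle with its long way along the mat. The soap lies lengthwise on it, centred to about 1 mm.
- **Far half of the mat:** the tumbler stands mouth down in the middle.

**Final checks:** the fixed cameras showed all of these within about 1–3 mm of target. Nothing is held, and the mug measures the same as at the start. The herb pot and the look-alikes were not touched; I checked those only by eye.

**What went wrong or disagreed**
- **Fingertips:** they sit roughly 10–20 mm above the reported tool point, not 25 mm below it as stated. I allowed for this in every grasp.
- **First nudge:** because of that offset, my first pushes on the box touched it too high. In a picture taken while pushing it a second time, it was leaning; it settled back upright. I then gripped the box and the can above the rim and slid them instead. My first push on the can may have leaned it too, but I took no picture during that one.
- **Last measurements:** the scene camera's fits for some caddy items read up to 10 mm closer to the robot than the top view, because the wires hide part of them. The other views agreed with each other.

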